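# Fit the keyed parts on the dish stand's D-post

## Robot

A 7-joint arm with a two-finger parallel gripper is mounted at the origin on the work surface. World frame = base frame: x ahead of the robot, y to its left, z up, the work surface at z = 0. Lengths are in m, angles in degrees, forces in N, time in s.
With the tool pointing down it reaches from about 0.425 to 0.875 m from the base axis. Payload 4.7 kg.
Tool frame: the origin (TCP) lies on the front face of the gripper's body, between the roots of the fingers; the fingertips stand 70 mm ahead of it and the grasp point (between the pads) lies 51 mm ahead of it (tip_extent is the distance from the TCP to the fingertips, in m); z points along the fingers, y is the direction in which the jaws open and shut (so a half turn about z gives the same grasp; the last joint's range is limited). The gripper opens to 87 mm and grips with 3 to 60 N. Pads are 19 mm wide; open, the fingers measure 117 mm over their backs; the gripper's body (75 mm by 190 mm) begins 51 mm behind the grasp point.
Start: joints at [-66.457, 18.392, -4.016, 83.108, 1.295, 78.541, -3.26], TCP at [0.251, 0.6, 0.292] pointing down, gripper open.
Joint ranges: [-163.93, 163.93], [-17.29, 119.83], [-79.2, 71.16], [3.27, 140.29], [-89.18, 269.18], [5.43, 117.66], [-154.24, 154.24]. Speed limits (degrees/s): [147.25, 147.25, 180, 180, 180, 180, 180].

## Interface

Orientations are given as [roll, pitch, yaw] about the fixed x, y, z axes, in that order (R = Rz(yaw) Ry(pitch) Rx(roll)).
In Python, from cell import * gives the robot as it stands.
- The arm moves only by the tool carry_out, never from a script. Its argument "increments" is text: rows parted by semicolons, each of 7 numbers parted by spaces: the opening, from 0 (shut) to 1 (fully open), then the shift along the tool's x, y, z in m, then the turn, a rotation vector about the tool's x, y, z in degrees. A call has 1 to 20 rows; each row shifts and turns the pose as measured when the row begins, along the tool's axes as they then stand; what a row does not reach is not made up. A row lasts 1/8 s, in which the tool goes at most 62.5 mm and 10.7 degrees, less where a joint would pass 70% of its speed; a pose out of reach is approached as far as the arm can. A call is refused whole if a number of a shift passes 0.0625 or a number of a turn 10.7, either way. A call with a gripper value outside its range is refused whole. The fingers move at their own pace and stop on an object; "force" is the grip in N (left out, the last holds). Time passes only in rows, so rows that do not move let the fingers close. It gives the time, the measured TCP pose, the force and the opening at its end, in the units of the state.
- get_obs(): the state, without advancing time (a new reading comes with each control period).
- read_camera(name): name is "side" or "top"; returns a dict with "img" (420x560x3 uint8, blue, green, red), "fx", "fy", "cx", "cy" (pixels), "world_from_camera" (4x4, takes a point from camera to world coordinates). Camera axes: x right, y down, z forward; pixel columns grow to the right and rows downward; lengths in m; the calibration is good to about 2 mm. A picture is of the moment at which its call begins. There is no depth.
- sign_off(): hands the job in, once; it reports no verdict.
Trained networks look in a picture, given as the dict that the camera call returned (one of the last four; its "shot" number tells which), for a name from the list of things; names that differ only in an ending like _2 or _b are one class to them, and where a whole thing is asked for, a point or a joint stands for the part that bears it (a point fixed in the world has none). Each returns a list of dicts, best first, with "confidence" (0 to 1); they miss things now and then, are a little off and sometimes report something else, mostly with a low value. They report only what shows in the picture. A call takes as long as a camera call. They do not tell look-alikes from the thing itself.
- masks_of(target, picture): "pixels" (420x560 bool, what is visible of it) and "bbox" ([left, top, right, bottom] in pixels, round what is visible of it).
The state is a dict: "time_s": time; "qpos": joint angles; "joint_velocities": joint speeds; "effort": joint torques, N m; "tool_pos": TCP position; "tool_rot": TCP orientation; "force": force on the tool from outside, world axes, zero at the start; "wrist_torque": the same for the moment, N m; "grip_width": finger opening in m.
Only numpy, scipy, OpenCV 4.12 (cv2) and the standard library are available. Lean on these libraries where they do the work, as an engineer would, in place of code of your own. Each camera call takes 0.05 s, during which the arm holds its last target.

## Task

Fit out the little dish stand beside the microscope: onto its upright D-shaped post go first the plain round spacer, then the dish carrier (the arm with the open ring), and last the stop collar with the thumbscrew, each turned so that the flat in its bore meets the flat of the post and each pushed or dropped fully home, lying flat on what is below it. Leave the other things on the bench standing where they are, and let go of everything at the end.

Things in the scene. Friction and masses are not known exactly. Their poses are not given: they have to be found in the camera images.
- post_foot (a point): Foot of the post, on its axis at the top face of the dish stand's white base. The stand is fixed. The base is 150 x 110 mm and 22 mm high. z up; x points horizontally from the post to the black round pad (68 mm across) on the front of the base, the side of the flat of the post: the base reaches from 35 mm behind to 115 mm ahead of the post along x and 55 mm to each side.
- post_top (a point): Centre of the steel post's top, 72 mm above post_foot, same axes. The post is a D section of radius 14 mm with its flat, on the +x side, 7 mm from the axis; the topmost 12 mm taper, as a lead-in, to radius 7.5 mm and flat at 2 mm. A part fits only when its x axis points the same way as this x, to about 0.1 rad; there are 1.5 mm of play all round.
- spacer_center (a point): Centre (on the bore's axis, half-way up) of the spacer, a plain aluminium disc 60 mm in diameter and 26 mm high, loose, lying flat, with a D-shaped bore right through it (radius 15.5 mm, flat 8.5 mm from the bore's axis, on its +x side). z up. About 150 g. This point is 13 mm above post_foot when home.
- carrier_bore (a point): Centre of the hub (on the bore's axis, half-way up) of the dish carrier, loose, lying flat: an aluminium hub 52 mm in diameter, 18 mm high, with a D-shaped bore right through it (radius 15.5 mm, flat 8.5 mm from the bore's axis, on its +x side); a straight bar runs from it along +x to an open ring. z up. About 240 g, balancing 21 mm from the bore's axis. This point is 35 mm above post_foot when home on the spacer.
- carrier_grip (a point): Point on the carrier's bar, 45 mm from the bore's axis along +x, half-way up (9 mm above the underside), axes as carrier_bore: a place to grasp across the bar, which is 24 mm wide, 18 mm high and free from 26 to 74 mm from the bore's axis. The open ring beyond it (72 mm outside, 56 mm inside, 8 mm high, flush below) is centred 110 mm from that axis; whole length 172 mm.
- collar_center (a point): Centre (on the bore's axis, half-way up) of the stop collar, an aluminium disc 52 mm in diameter, 18 mm high, loose, lying flat, with a D-shaped bore right through it (radius 15.5 mm, flat 8.5 mm from the bore's axis, on its +x side); a thumbscrew, black head 15 mm in diameter, sticks out along +x to 47 mm from the axis. z up. About 100 g. This point is 53 mm above post_foot when home on the carrier.
- wash_bottle: Bystander: white wash bottle, 58 mm in diameter, 175 mm high with its thin spout (which leans out 30 mm along its x). Origin at the centre of its underside, z up.
- dish: Bystander: covered glass dish, 88 mm in diameter, 22 mm high. Origin at the centre of its underside.
- cup: Bystander: white plastic cup, 72 mm across the rim, 85 mm high. Origin at the centre of its underside, z up.
- reagent: Bystander: amber bottle, 48 mm in diameter, 100 mm high. Origin at the centre of its underside, z up.
- slide_box: Bystander: grey slide box, 90 (x) x 60 (y) x 34 mm. Origin at the centre of its underside.
- jar: Bystander: specimen jar with a white lid, 50 mm in diameter, 75 mm high. Origin at the centre of its underside, z up.
- pen: Bystander: black pen lying along its x, 125 mm long, 15 mm high. Origin at the middle of its underside.
- forceps: Bystander: steel forceps lying along its x, 120 mm long, 9 mm high. Origin at the middle of its underside.
Mind the look-alikes: they are no part of the job. What is shaped like the part that bears collar_center but purple is not meant. What is shaped like the part that bears post_foot but green is not meant.

How it is judged (in metres and radians):
On the way, in this order (a step that is already met when the one before it is completed fails the run):
1. the spacer is home on the base, round the post (horizontal distance between spacer_center and post_foot below 0.004 m and z of spacer_center in the frame of post_foot between 0.01 and 0.016 m and angle between the x axis of spacer_center and the x axis of post_foot, either way round below 0.25 rad and angle between spacer_center's own z axis and vertical below 0.08 rad), for 0.2 s.
2. the carrier is home on the spacer (all of step 1 and horizontal distance between carrier_bore and post_foot below 0.004 m and z of carrier_bore in the frame of post_foot between 0.032 and 0.038 m and angle between the x axis of carrier_bore and the x axis of post_foot, either way round below 0.25 rad and angle between carrier_bore's own z axis and vertical below 0.08 rad), for 0.2 s.
3. the collar is home on the carrier (all of step 2 and horizontal distance between collar_center and post_foot below 0.004 m and z of collar_center in the frame of post_foot between 0.05 and 0.056 m and angle between the x axis of collar_center and the x axis of post_foot, either way round below 0.25 rad and angle between collar_center's own z axis and vertical below 0.08 rad), for 0.2 s.
At the end, for the whole second after the job is handed in: Spacer, carrier and collar are on the post in this order from below, each within 4 mm of the post's axis, within 3 mm of its home height (13, 35 and 53 mm above the post's foot to its centre), level to 0.08 rad and turned to the post's flat within 0.25 rad, and all let go (all of step 3); the robot touches nothing.
It fails at once if a bystander is shifted more than 30 mm (distance of any of wash_bottle, dish, cup, reagent, slide_box, pen, forceps, jar from where it was at the start of the episode above 0.03 m).
It fails at once if a bystander is tipped over (0.4 rad) (angle between any of wash_bottle, dish, cup, reagent, slide_box, pen, forceps, jar's own z axis and vertical above 0.4 rad).
It also fails if it takes over 72 s, if anything falls off the work surface, if the arm or the gripper's body presses on something with over 40 N, if the wrist force passes 120 N, or if a joint passes its speed limit or range.

## Working session

There is one attempt and no reset: what is moved stays moved. The work goes in short steps, Python scripts to look and compute and a tool call to move; the robot and the scene stay as the last step left them, time stands still between calls to the robot, and variables do not carry over. Pictures are saved under pics/ and viewed, and the job is handed in when it is done.

Besides the shell and the picture viewer there is one more tool, called after "Emit:" as a command line: name --argument value ..., lists and objects as JSON in quotes. carry_out: Moves the arm, as the interface text tells. Its arguments: {"type":"object","properties":{"increments":{"type":"string"},"force":{"type":"number"}},"required":["increments"]}

```bash
ls; mkdir -p pics
python3 - <<'E'
from cell import *
import cv2
print(get_obs())
for n in ("side","top"):
    p=read_camera(n); cv2.imwrite(f"pics/{n}0.png",p["img"]); print(n,p["fx"],p["fy"],p["cx"],p["cy"],p["world_from_camera"].tolist() if hasattr(p["world_from_camera"],'tolist') else p["world_from_camera"])
    for t in ["spacer_center","carrier_bore","collar_center","post_foot"]:
        try: print(t,[(d["confidence"],d["bbox"]) for d in masks_of(t,p)])
        except Exception as e: print(t,e)
E
```

```text
pics
{'time_s': 0.0, 'qpos': array([-66.45756071,  18.43873021,  -4.01592973,  83.17593427,
         1.29710098,  78.54231336,  -3.25929151]), 'joint_velocities': array([-0.03723248, -0.0651419 ,  0.02641816,  0.16117642,  0.02370538,
       -0.05106926,  0.05830095]), 'effort': array([-2.05126685e-05, -4.91289961e+01, -4.03777175e-01, -3.12537432e+01,
       -6.38970709e-02,  4.34494636e-02,  1.78511141e-04]), 'tool_pos': array([0.25107938, 0.59907607, 0.29115616]), 'tool_rot': array([-1.79888389e+02,  7.83638236e-03,  1.57268847e+02]), 'force': array([-0.10835216, -0.34162817, -0.07854155]), 'wrist_torque': array([0.01375596, 0.06102432, 0.0020347 ]), 'grip_width': 0.08682489576443812}
side 380.06287941601937 380.06287941601937 276.02761192800455 209.18498042525005 [[0.7507630837867397, -0.4072764149480483, 0.5200776036805373, 0.09152054826827377], [-0.6603474850372297, -0.4422217418717882, 0.6069440913468779, -0.4959438117893536], [-0.01720438978954433, -0.7991031553203546, -0.6009477149711301, 0.6324847342490676], [0.0, 0.0, 0.0, 1.0]]
spacer_center [(0.88, [361.7, 351.4, 398.4, 
[... 332 characters left out ...]
9, 222.4, 220.5])]
top 398.3004987774109 398.3004987774109 274.50272717411906 198.57232397839357 [[0.00754403519600201, -0.9816664276882421, 0.1904576390769541, 0.3416959669390728], [-0.9998367199986548, -0.010532456690625311, -0.014683347656179931, 0.04852859746234536], [0.016420136275123454, -0.19031576946187598, -0.9815855984165827, 1.0812979401298248], [0.0, 0.0, 0.0, 1.0]]
spacer_center [(0.94, [398.4, 223.5, 422.6, 245.2])]
carrier_bore [(0.96, [151.7, 182.5, 193.5, 238.2])]
collar_center [(0.75, [210.9, 148.9, 237.8, 168.5]), (0.69, [220.3, 98.0, 242.0, 120.7]), (0.28, [401.0, 225.0, 422.5, 249.2])]
post_foot [(0.93, [235.7, 171.9, 295.7, 239.2]), (0.92, [130.6, 272.6, 199.4, 345.8])]
```

View pics/top0.png

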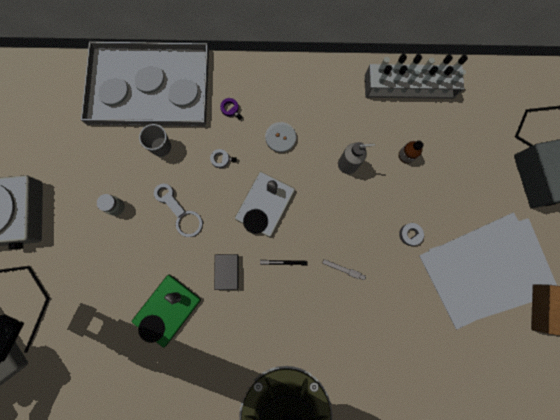

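View pics/side0.png

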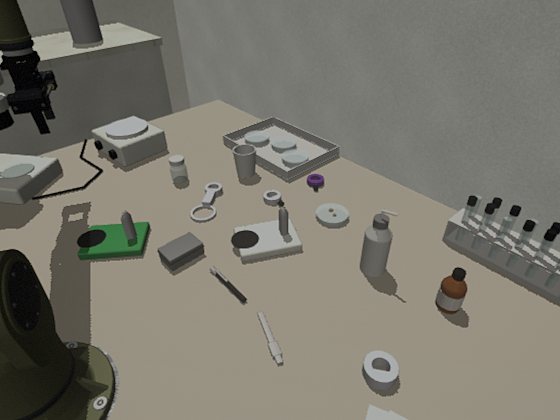

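Run:
```python
import cv2,numpy as np
t=cv2.imread("pics/top0.png"); s=cv2.imread("pics/side0.png")
def c(im,x,y,w,h,k): return cv2.resize(im[y:y+h,x:x+w],None,fx=k,fy=k,interpolation=cv2.INTER_CUBIC)
cv2.imwrite("pics/c1.png",np.hstack([c(t,145,140,160,100,5)]))
cv2.imwrite("pics/c2.png",np.hstack([c(t,390,215,45,40,9),c(t,200,140,45,40,9)]))
cv2.imwrite("pics/c3.png",c(s,180,165,130,100,6))
cv2.imwrite("pics/c4.png",c(s,350,340,65,60,8))
```

```text
(no output)
```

View pics/c1.png

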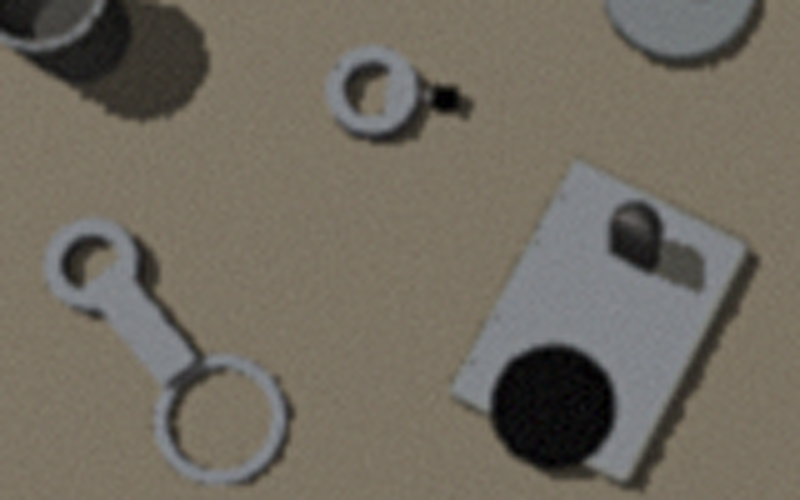

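View pics/c2.png

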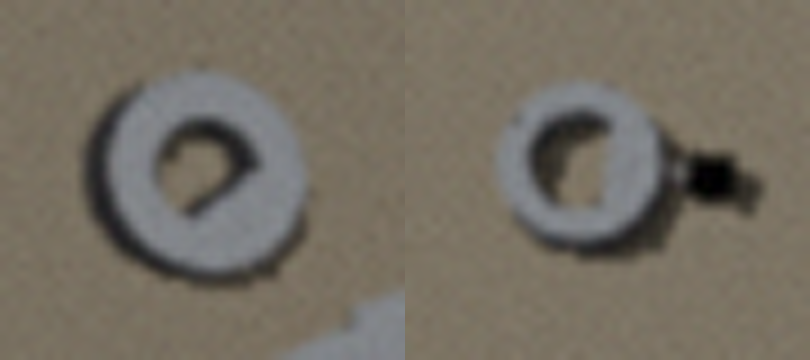

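View pics/c3.png

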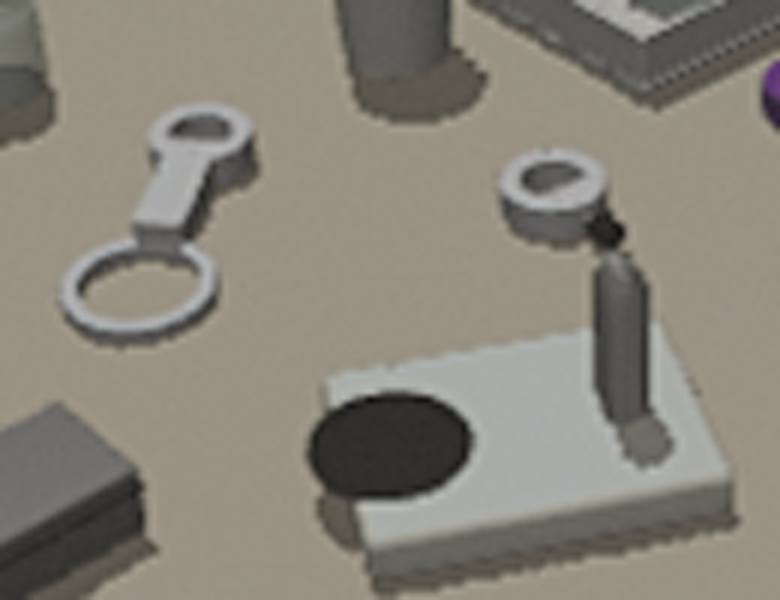

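View pics/c4.png

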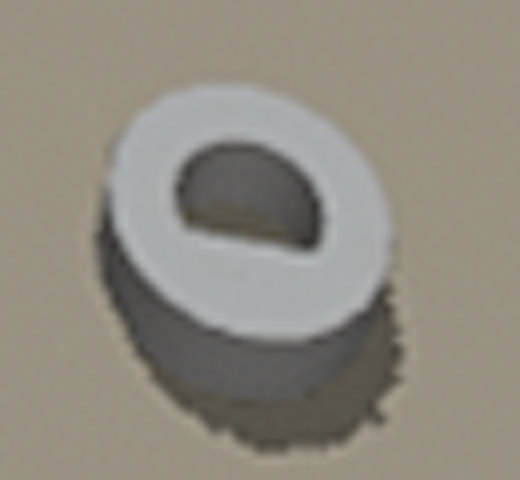

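```bash
cat > fit.py <<'E'
import numpy as np,cv2
from scipy.optimize import minimize
SS=4
def proj(P,cam):
    T=np.linalg.inv(np.array(cam["world_from_camera"])); q=P@T[:3,:3].T+T[:3,3]
    return np.c_[cam["fx"]*q[:,0]/q[:,2]+cam["cx"],cam["fy"]*q[:,1]/q[:,2]+cam["cy"]]
def ray(u,v,z,cam):
    W=np.array(cam["world_from_camera"]); d=W[:3,:3]@np.array([(u-cam["cx"])/cam["fx"],(v-cam["cy"])/cam["fy"],1.])
    return (W[:3,3]+d*(z-W[2,3])/d[2])
def circ(r,c=(0,0),n=80):
    a=np.linspace(0,2*np.pi,n,endpoint=False); return np.c_[c[0]+r*np.cos(a),c[1]+r*np.sin(a)]
def D(r=.0155,f=.0085):
    a0=np.arccos(f/r); a=np.linspace(a0,2*np.pi-a0,60); return np.c_[r*np.cos(a),r*np.sin(a)]
def rect(x0,x1,y0,y1): return np.array([[x0,y0],[x1,y0],[x1,y1],[x0,y1]])
# layers: (poly2d, z above underside, value)
MODELS={
 'spacer':[(circ(.030),.026,1),(D(),.026,0)],
 'collar':[(circ(.026),.018,1),(D(),.018,0)],
 'carrier':[(circ(.036,(.110,0)),.008,1),(circ(.028,(.110,0)),.008,0),(circ(.026),.018,1),(rect(.0,.074,-.012,.012),.018,1),(D(),.018,0)],
 'base':[(rect(-.035,.115,-.055,.055),.022,1)],
}
def render(m,x,y,z,th,cam,win):
    l,t,r,b=win; im=np.zeros(((b-t)*SS,(r-l)*SS),np.float32); R=np.array([[np.cos(th),-np.sin(th)],[np.sin(th),np.cos(th)]])
    for P,h,v in MODELS[m]:
        q=P@R.T+[x,y]; uv=proj(np.c_[q,np.full(len(q),z+h)],cam)
        pts=np.round(((uv-[l,t]+.5)*SS-.5)*16).astype(np.int32)
        cv2.fillPoly(im,[pts],float(v),shift=4)
    return cv2.GaussianBlur(cv2.resize(im,(r-l,b-t),interpolation=cv2.INTER_AREA),(0,0),.6)
def fit(m,x,y,th,cam,z=0,pad=10,ignore=None):
    P=np.vstack([p for p,_,_ in MODELS[m]]);R=np.array([[np.cos(th),-np.sin(th)],[np.sin(th),np.cos(th)]])
    uv=proj(np.c_[P@R.T+[x,y],np.full(len(P),z+.01)],cam)
    l,t=np.floor(uv.min(0)-pad).astype(int); r,b=np.ceil(uv.max(0)+pad).astype(int); l=max(l,0);t=max(t,0);r=min(r,560);b=min(b,420)
    I=cam["img"][t:b,l:r,0].astype(np.float32); w=np.ones_like(I)
    if ignore is not None: w=ignore(cam["img"][t:b,l:r]).astype(np.float32)
    k=w>0
    def cost(p,s=1):
        M=render(m,p[0]/1e3,p[1]/1e3,z,p[2]/50,cam,(l,t,r,b)); a=M[k]-M[k].mean(); c=I[k]-I[k].mean()
        return -(a*c).sum()/np.sqrt((a*a).sum()*(c*c).sum()+1e-9)
    best=None
    for dx in (0,) :
      for dt in (-.25,-.1,0,.1,.25):
        p0=np.array([x*1e3,y*1e3,(th+dt)*50])
        s=np.vstack([p0,p0+[6,0,0],p0+[0,6,0],p0+[0,0,6]])
        o=minimize(cost,p0,method='Nelder-Mead',options=dict(initial_simplex=s,xatol=.02,fatol=1e-6,maxiter=300))
        if best is None or o.fun<best.fun: best=o
    return best.x[0]/1e3,best.x[1]/1e3,np.degrees(best.x[2]/50),-best.fun
E
cat > meas.py <<'E'
from cell import *
from fit import *
import pickle
cams={n:read_camera(n) for n in("side","top")}
pickle.dump(cams,open("cams0.pkl","wb"))
T=cams["top"]
def init(c0,c1,z):
    a=ray(*c0,z,T);b=ray(*c1,z,T); return a[0],a[1],np.arctan2(*(b-a)[1::-1])
I={'spacer':init((412,234.5),(416,239),.026),'collar':init((220,158),(234,160),.018),'carrier':init((163.5,192),(189,224),.018),'base':init((273,191),(256,221),.022)}
print(I)
for m in I:
    for n,c in cams.items():
        ig=None
        if m=='base': ig=lambda im:(cv2.erode((im[...,0]>70).astype(np.uint8),np.ones((3,3)))>0)
        print(m,n,np.round(fit(m,*I[m],c,ignore=ig),4))
E
python3 meas.py
```

```text
{'spacer': (np.float64(0.452756620470288), np.float64(-0.33486056668327446), np.float64(-2.442380580141947)), 'collar': (np.float64(0.6607818517380384), np.float64(0.18436202583979439), np.float64(-1.7055320986999585)), 'carrier': (np.float64(0.5629540318109927), np.float64(0.3342346028559211), np.float64(-2.44040762795584)), 'base': (np.float64(0.5681625351107222), np.float64(0.03692770821796393), np.float64(2.6443737399426))}
spacer side [   0.4555   -0.3375 -146.7947    0.7228]
spacer top [   0.4565   -0.3375 -140.5534    0.6798]
collar side [  0.661    0.1867 -92.751    0.4555]
collar top [   0.6641    0.1891 -106.6862    0.5417]
carrier side [   0.561     0.3359 -139.0988    0.4905]
carrier top [   0.5634    0.3387 -139.0625    0.6538]
base side [5.670000e-01 4.120000e-02 1.532634e+02 6.391000e-01]
base top [5.665000e-01 3.950000e-02 1.524949e+02 9.749000e-01]
```

Run:
```python
import pickle
c=pickle.load(open("cams0.pkl","rb"))
for n,pts in (("top",[(412,228),(412,234),(404,250),(395,240),(220,152),(218,158),(230,153),(180,205),(190,180),(280,180)]),("side",[(372,360),(380,365),(380,385),(350,370),(272,193),(265,196),(290,196),(270,230),(205,205)])):
    for p in pts: print(n,p,c[n]["img"][p[1],p[0]])
```

```text
top (412, 228) [68 66 64]
top (412, 234) [ 98 117 124]
top (404, 250) [ 93 110 121]
top (395, 240) [ 98 113 120]
top (220, 152) [85 83 80]
top (218, 158) [ 91 108 118]
top (230, 153) [104 121 129]
top (180, 205) [55 60 63]
top (190, 180) [ 99 118 126]
top (280, 180) [ 94 113 118]
side (372, 360) [147 148 147]
side (380, 365) [90 92 93]
side (380, 385) [93 93 94]
side (350, 370) [132 147 153]
side (272, 193) [93 95 95]
side (265, 196) [177 176 176]
side (290, 196) [132 146 152]
side (270, 230) [169 171 168]
side (205, 205) [100 100 102]
```

```bash
python3 - <<'E'
s=open("fit.py").read()
s=s.replace('''I=cam["img"][t:b,l:r,0].astype(np.float32); w=''','''I=feat(cam["img"],thr)[t:b,l:r]; w=''').replace("ignore=None):\n    P=","ignore=None,thr=(110,140)):\n    P=")
s=s.replace("def fit(","""def feat(im,thr):
    im=im.astype(np.float32); B=im[...,0];R=im[...,2]
    return np.clip((B-R+18)/14,0,1)*np.clip((B-thr[0])/(thr[1]-thr[0]),0,1)
def fit(""")
open("fit.py","w").write(s)
m=open("meas.py").read()
m=m.replace('cams={n:read_camera(n) for n in("side","top")}\npickle.dump(cams,open("cams0.pkl","wb"))','cams=pickle.load(open("cams0.pkl","rb"))').replace("from cell import *\n","")
m=m.split("for m in I")[0]+'''
fin={}
for m in I:
    for n,c in cams.items():
        im=c["img"]; 
        P=proj(np.array([[I[m][0],I[m][1],.02]]),c)[0].astype(int); win=im[P[1]-15:P[1]+16,P[0]-15:P[0]+16].astype(int)
        neu=win[...,0][np.abs(win[...,0]-win[...,2])<8]; hi=np.percentile(neu,85)
        thr=(hi*.72,hi*.93)
        ig=None
        if m=='base': ig=lambda im:(cv2.erode((im[...,0]>90).astype(np.uint8),np.ones((3,3)))>0)
        f=fit(m,*I[m],c,ignore=ig,thr=thr); fin[m,n]=f; print(m,n,hi,np.round(f,4))
S=[]
for n,c in cams.items():
    k=6
    for m in I:
        f=fin[m,n]; th=np.radians(f[2]); R=np.array([[np.cos(th),-np.sin(th)],[np.sin(th),np.cos(th)]])
        u0=proj(np.array([[f[0],f[1],.02]]),c)[0].astype(int); h=28
        cr=cv2.resize(c["img"][max(u0[1]-h,0):u0[1]+h,u0[0]-h:u0[0]+h],None,fx=k,fy=k,interpolation=cv2.INTER_CUBIC)
        for P,z,v in MODELS[m]:
            q=proj(np.c_[P@R.T+[f[0],f[1]],np.full(len(P),z)],c); q=(q-u0+h+.5)*k
            cv2.polylines(cr,[q.astype(np.int32)],True,(0,0,255),1)
        S.append(cv2.resize(cr,(200,200)) if 0 else cr[:336,:336])
row=lambda a:np.hstack([cv2.resize(x,(200,200),interpolation=cv2.INTER_AREA) for x in a])
cv2.imwrite("pics/ov1.png",np.vstack([row(S[:4]),row(S[4:])]))
'''
open("meas.py","w").write(m)
E
python3 meas.py
```

```text
{'spacer': (np.float64(0.452756620470288), np.float64(-0.33486056668327446), np.float64(-2.442380580141947)), 'collar': (np.float64(0.6607818517380384), np.float64(0.18436202583979439), np.float64(-1.7055320986999585)), 'carrier': (np.float64(0.5629540318109927), np.float64(0.3342346028559211), np.float64(-2.44040762795584)), 'base': (np.float64(0.5681625351107222), np.float64(0.03692770821796393), np.float64(2.6443737399426))}
spacer side 174.0 [   0.455    -0.3376 -143.1193    0.9737]
spacer top 136.0 [   0.4561   -0.3369 -136.6846    0.8551]
collar side 170.0 [  0.6603   0.1854 -88.2972   0.9592]
collar top 135.0 [  0.6635   0.1882 -94.9129   0.9416]
carrier side 172.0 [   0.5609    0.3344 -139.1061    0.9314]
carrier top 137.0 [   0.5632    0.3375 -139.1232    0.9282]
base side 170.0 [5.66500e-01 4.11000e-02 1.53647e+02 9.51400e-01]
base top 137.0 [5.66500e-01 4.07000e-02 1.53374e+02 9.96800e-01]
```

View pics/ov1.png

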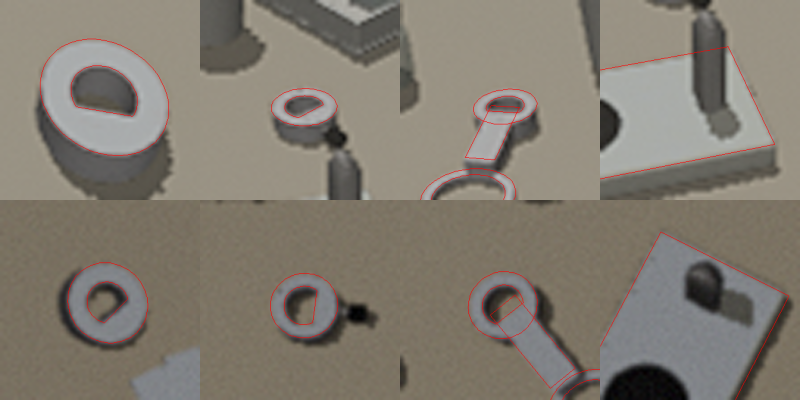

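Run:
```python
import pickle
from fit import *
c=pickle.load(open("cams0.pkl","rb"))
for n,box in (("top",(225,150,245,170)),("side",(276,196,290,209))):
    l,t,r,b=box; w=c[n]["img"][t:b,l:r].astype(float).max(2); k=np.clip(45-w,0,None)
    v,u=np.mgrid[t:b,l:r]; uv=(u*k).sum()/k.sum(),(v*k).sum()/k.sum()
    p=ray(*uv,.0095,c[n]); 
    o=np.array({'top':(.6635,.1882),'side':(.6603,.1854)}[n]); d=p[:2]-o
    print(n,uv,p,np.hypot(*d),np.degrees(np.arctan2(d[1],d[0])))
# spacer top with small pad
print(fit('spacer',.4555,-.337,np.radians(-143),c['top'],pad=3,thr=(98,126)))
print(fit('spacer',.4555,-.337,np.radians(-143),c['side'],pad=3,thr=(125,160)))
```

```text
top (np.float64(233.3595166163142), np.float64(159.6978851963746)) [0.65887768 0.14810242 0.0095    ] 0.04036312749672102 -96.57584758238188
side (np.float64(281.1056338028169), np.float64(203.1338028169014)) [0.65960044 0.14472868 0.0095    ] 0.04067733856050176 -90.98540544720673
(np.float64(0.45581872732242473), np.float64(-0.33667046326791045), np.float64(-150.32046801513667), np.float64(0.9432305693626404))
(np.float64(0.45509924011249747), np.float64(-0.3376280157357405), np.float64(-142.8403762126898), np.float64(0.9703063368797302))
```

```bash
cat > plan.py <<'E'
import numpy as np,sys
from cell import *
from scipy.spatial.transform import Rotation as Ro
def plan(wps,grip):
    """wps: (x,y,z,yaw_deg,nrows)"""
    o=get_obs(); p=np.array(o["tool_pos"]); R=Ro.from_euler('xyz',o["tool_rot"],degrees=True)
    print("t",round(o["time_s"],2),"pos",np.round(p,4),"rot",np.round(o["tool_rot"],1),"F",np.round(o["force"],1),"w",round(o["grip_width"],4))
    yaw=o["tool_rot"][2]; rows=[]
    for x,y,z,yw,n in wps:
        g=np.array([x,y,z]); dy=(yw-yaw+180)%360-180 if abs(yw-yaw)>300 else yw-yaw
        for i in range(n):
            k=n-i; tgt=p+(g-p)/k
            cy=Ro.as_euler(R,'xyz',degrees=True)[2]; d=((yw-cy+180)%360-180)
            Rg=Ro.from_euler('xyz',[180,0,cy+d/k],degrees=True)
            s=np.round(R.inv().apply(tgt-p),4 if k==1 else 3); w=np.round((R.inv()*Rg).as_rotvec(degrees=True),1)
            rows.append(f"{grip} "+" ".join("%g"%v for v in [*s,*w])); 
            if max(abs(s))>.0625 or np.linalg.norm(w)>10.7 or np.linalg.norm(s)>.0625: print("!! too big",s,w)
            p=p+R.apply(s); R=R*Ro.from_rotvec(w,degrees=True)
        yaw=yw
    print(len(rows)); print("; ".join(rows))
E
python3 - <<'E'
from plan import *
plan([(.52,.15,.28,125,10),(.456,-.337,.20,95,10)],1)
E
```

```text
t 0.6 pos [0.2512 0.5995 0.2923] rot [180.    0.  157.3] F [0.4 0.8 0.1] w 0.0869
20
1 -0.042 -0.031 0.001 0 0 3.2; 1 -0.044 -0.029 0.001 0 0 3.2; 1 -0.045 -0.026 0.001 0 0 3.2; 1 -0.047 -0.024 0.001 0 0 3.2; 1 -0.048 -0.021 0.001 0 0 3.2; 1 -0.049 -0.018 0.001 0 0 3.3; 1 -0.05 -0.015 0.002 0 0 3.2; 1 -0.051 -0.013 0.001 0 0 3.3; 1 -0.051 -0.009 0.002 0 0 3.2; 1 -0.0524 -0.007 0.0013 0 0 3.3; 1 -0.036 -0.033 0.008 0 -0 3; 1 -0.038 -0.031 0.008 0 -0 3; 1 -0.04 -0.029 0.008 0 -0 3; 1 -0.041 -0.027 0.008 0 -0 3; 1 -0.042 -0.025 0.008 0 -0 3; 1 -0.044 -0.023 0.008 0 -0 3; 1 -0.045 -0.02 0.008 0 -0 3; 1 -0.046 -0.018 0.008 0 -0 3; 1 -0.046 -0.016 0.008 0 -0 3; 1 -0.0472 -0.0132 0.0079 0 -0 3
```

Emit:
carry_out --increments "1 -0.042 -0.031 0.001 0 0 3.2; 1 -0.044 -0.029 0.001 0 0 3.2; 1 -0.045 -0.026 0.001 0 0 3.2; 1 -0.047 -0.024 0.001 0 0 3.2; 1 -0.048 -0.021 0.001 0 0 3.2; 1 -0.049 -0.018 0.001 0 0 3.3; 1 -0.05 -0.015 0.002 0 0 3.2; 1 -0.051 -0.013 0.001 0 0 3.3; 1 -0.051 -0.009 0.002 0 0 3.2; 1 -0.052 -0.007 0.001 0 0 3.3; 1 -0.036 -0.033 0.008 0 0 3; 1 -0.038 -0.031 0.008 0 0 3; 1 -0.04 -0.029 0.008 0 0 3; 1 -0.041 -0.027 0.008 0 0 3; 1 -0.042 -0.025 0.008 0 0 3; 1 -0.044 -0.023 0.008 0 0 3; 1 -0.045 -0.02 0.008 0 0 3; 1 -0.046 -0.018 0.008 0 0 3; 1 -0.046 -0.016 0.008 0 0 3; 1 -0.047 -0.013 0.008 0 0 3" --force 30

```text
time_s: 3.1
tool_pos: [0.4516, -0.3607, 0.1977]
tool_rot: [179.0, -0.4, 93.5]
force: [0.3, 0.8, -0.0]
grip_width: 0.0871
```

Run:
```python
from plan import *
plan([(.4555,-.337,.14,95,5),(.4555,-.337,.078,95,5)],1)
p=read_camera("top");import cv2; cv2.imwrite("pics/t1.png",p["img"])
```

```text
t 3.1 pos [ 0.4516 -0.3607  0.1977] rot [179.   -0.4  93.5] F [ 0.3  0.8 -0. ] w 0.0871
10
1 0.005 0.001 0.012 1 -0.4 -0.3; 1 0.005 0.001 0.011 -0 0 -0.3; 1 0.004 0.001 0.012 -0 0 -0.3; 1 0.005 0.001 0.011 -0 0 -0.3; 1 0.0043 0.0014 0.0117 -0 0 -0.3; 1 -0 -0 0.012 -0 0 0; 1 -0 -0 0.013 -0 0 0; 1 -0 -0 0.012 -0 0 0; 1 -0 -0 0.013 -0 0 0; 1 -0 -0 0.012 -0 0 0
```

Emit:
carry_out --increments "1 0.008 0.002 0.01 0.5 -0.2 -0.5; 1 0.008 0.002 0.01 0.5 -0.2 -0.5; 1 0.006 0 0.012 0 0 -0.3; 1 0 0 0.012 0 0 0; 1 0 0 0 0 0 0"

```text
time_s: 3.78
tool_pos: [0.4517, -0.3412, 0.1493]
tool_rot: [-179.7, 0.2, 94.6]
force: [0.3, -0.5, -0.5]
grip_width: 0.0874
```

Run:
```python
from plan import *
plan([(.4555,-.337,.11,95,4),(.4555,-.337,.078,95,3)],1)
```

```text
t 3.77 pos [ 0.4517 -0.3412  0.1493] rot [-179.7    0.2   94.6] F [ 0.3 -0.5 -0.5] w 0.0874
7
1 0.001 0.001 0.01 -0.3 0.2 -0.1; 1 0.001 0.001 0.01 0 0 -0.1; 1 0.001 0.001 0.01 0 0 -0.1; 1 0.001 0.0012 0.0093 0 0 -0.1; 1 -0 -0 0.011 0 0 0; 1 -0 -0 0.011 0 0 0; 1 -0 -0.0001 0.01 0 0 0
```

Emit:
carry_out --increments "1 0.001 0.001 0.01 -0.3 0.2 -0.1; 1 0.001 0.001 0.01 0 0 -0.1; 1 0.001 0.001 0.01 0 0 -0.1; 1 0.001 0.001 0.01 0 0 -0.1; 1 0 0 0.011 0 0 0; 1 0 0 0.01 0 0 0; 1 0 0 0.007 0 0 0; 1 0 0 0 0 0 0"

```text
time_s: 4.78
tool_pos: [0.4557, -0.3372, 0.0766]
tool_rot: [180.0, 0.1, 95.1]
force: [-0.1, -0.2, 0.0]
grip_width: 0.0867
```

Run:
```python
from plan import *
plan([(.4555,-.337,.078,95,1)],1)
import cv2
a=read_camera("side"); b=read_camera("top")
cv2.imwrite("pics/g1.png",np.hstack([cv2.resize(a["img"][300:420,300:460],(480,360)),cv2.resize(b["img"][190:280,370:450],(320,360))]))
```

```text
t 4.78 pos [ 0.4557 -0.3372  0.0766] rot [1.80e+02 1.00e-01 9.51e+01] F [-0.1 -0.2  0. ] w 0.0867
1
1 0.0003 -0.0002 -0.0014 0 0.1 0.1
```

View pics/g1.png

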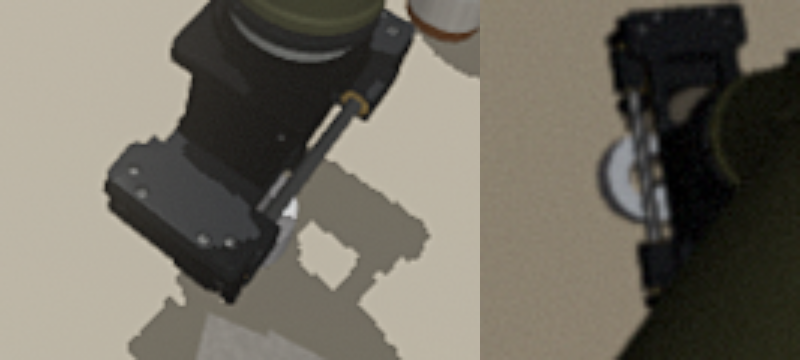

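The views show the spacer between the jaws (left edge visible in top crop), fingers straddling it, clear. Close.

Emit:
carry_out --increments "0.4 0 0 0 0 0 0; 0.4 0 0 0 0 0 0; 0.4 0 0 0 0 0 0; 0.4 0 0 0 0 0 0; 0.4 0 0 0 0 0 0; 0.4 0 0 0 0 0 0" --force 30

```text
time_s: 5.62
tool_pos: [0.4567, -0.3379, 0.0784]
tool_rot: [179.8, 0.2, 95.1]
force: [0.4, -0.1, -0.2]
grip_width: 0.0585
```

Run:
```python
from plan import *
plan([(.4555,-.337,.2,95,6),(.54,-.12,.22,52,7),(.5665,.04,.2,31.5,7)],.4)
```

```text
t 5.62 pos [ 0.4567 -0.3379  0.0784] rot [179.8   0.2  95.1] F [ 0.4 -0.1 -0.2] w 0.0585
20
0.4 0 -0 -0.02 0.2 0.2 0; 0.4 0 -0 -0.02 0 -0 0; 0.4 0 -0 -0.02 0 -0 0; 0.4 0 -0 -0.021 0 -0 0; 0.4 0.001 -0 -0.02 0 -0 0; 0.4 0 -0.001 -0.0206 0 -0 0.1; 0.4 0.03 0.015 -0.003 0 -0 6.1; 0.4 0.031 0.011 -0.003 -0 -0 6.1; 0.4 0.032 0.008 -0.003 -0 -0 6.2; 0.4 0.033 0.005 -0.003 -0 -0 6.1; 0.4 0.033 0.001 -0.003 -0 -0 6.2; 0.4 0.033 -0.003 -0.002 -0 -0 6.1; 0.4 0.0334 -0.0062 -0.0029 -0 -0 6.2; 0.4 0.02 -0.011 0.003 -0 -0 2.9; 0.4 0.02 -0.012 0.003 -0 -0 2.9; 0.4 0.019 -0.013 0.003 -0 -0 2.9; 0.4 0.018 -0.014 0.003 -0 -0 2.9; 0.4 0.018 -0.015 0.003 -0 -0 3; 0.4 0.017 -0.016 0.003 -0 -0 2.9; 0.4 0.0162 -0.017 0.0022 -0 -0 3
```

Emit:
carry_out --increments "0.4 0 0 -0.02 0.2 0.2 0; 0.4 0 0 -0.02 0 0 0; 0.4 0 0 -0.02 0 0 0; 0.4 0 0 -0.02 0 0 0; 0.4 0 0 -0.02 0 0 0; 0.4 0 0 -0.02 0 0 0; 0.4 0.03 0.015 -0.003 0 0 6.1; 0.4 0.031 0.011 -0.003 0 0 6.1; 0.4 0.032 0.008 -0.003 0 0 6.2; 0.4 0.033 0.005 -0.003 0 0 6.1; 0.4 0.033 0.001 -0.003 0 0 6.2; 0.4 0.033 -0.003 -0.002 0 0 6.1; 0.4 0.033 -0.006 -0.003 0 0 6.2; 0.4 0.02 -0.011 0.003 0 0 2.9; 0.4 0.02 -0.012 0.003 0 0 2.9; 0.4 0.019 -0.013 0.003 0 0 2.9; 0.4 0.018 -0.014 0.003 0 0 2.9; 0.4 0.01 -0.01 0.003 0 0 2.5; 0.4 0 0 0 0 0 0; 0.4 0 0 0 0 0 0"

```text
time_s: 8.12
tool_pos: [0.5655, -0.0103, 0.2241]
tool_rot: [179.7, -0.7, 35.8]
force: [0.3, -0.4, -2.5]
grip_width: 0.0585
```

Run:
```python
from plan import *
plan([(.5665,.041,.195,31.5,3)],.4)
import cv2
a=read_camera("side"); b=read_camera("top")
cv2.imwrite("pics/g2s.png",a["img"]);cv2.imwrite("pics/g2t.png",b["img"])
cv2.imwrite("pics/g2.png",np.hstack([cv2.resize(a["img"][130:270,210:350],(400,400)),cv2.resize(b["img"][130:240,220:330],(400,400))]))
```

```text
t 8.12 pos [ 0.5655 -0.0103  0.2241] rot [179.7  -0.7  35.8] F [ 0.3 -0.4 -2.5] w 0.0585
3
0.4 0.01 -0.014 0.01 0.3 -0.7 1.4; 0.4 0.01 -0.014 0.01 0 -0 1.4; 0.4 0.0097 -0.0138 0.0092 0 -0 1.5
```

View pics/g2.png

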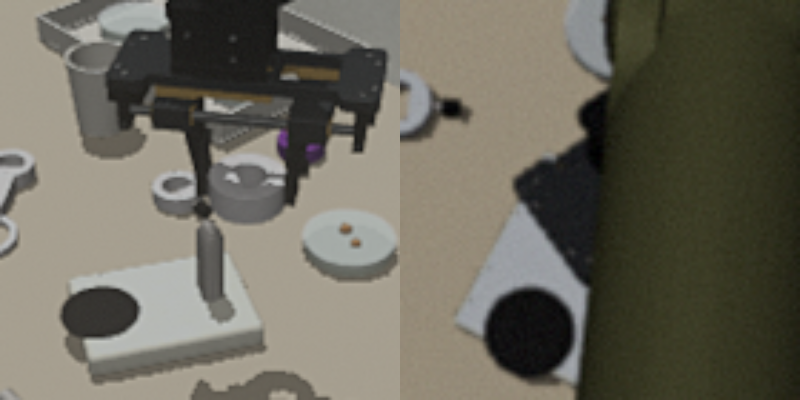

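```bash
cat > held.py <<'E'
from plan import *
from fit import *
import cv2,sys
m,x,y,th,z,out,cam=sys.argv[1],*map(float,sys.argv[2:6]),sys.argv[6],sys.argv[7]
c=read_camera(cam)
ig=lambda im:(cv2.dilate((im.max(2)<60).astype(np.uint8),np.ones((3,3)))==0)
for thr in ((120,160),(135,165)):
    f=fit(m,x,y,np.radians(th),c,z=z,pad=3,ignore=ig,thr=thr); print(cam,np.round(f,4))
k=6;h=30;th=np.radians(f[2]); R=np.array([[np.cos(th),-np.sin(th)],[np.sin(th),np.cos(th)]])
u0=proj(np.array([[f[0],f[1],z+.02]]),c)[0].astype(int)
cr=cv2.resize(c["img"][max(u0[1]-h,0):u0[1]+h,u0[0]-h:u0[0]+h],None,fx=k,fy=k,interpolation=cv2.INTER_CUBIC)
raw=cr.copy()
for P,zz,v in MODELS[m]:
    q=proj(np.c_[P@R.T+[f[0],f[1]],np.full(len(P),z+zz)],c); q=(q-u0+h+.5)*k
    cv2.polylines(cr,[q.astype(np.int32)],True,(0,0,255),1)
cv2.imwrite(out,np.hstack([raw,cr]))
E
python3 held.py spacer .5655 -.0103 157.7 .1457 pics/h1.png side
```

```text
side [ 5.660000e-01 -1.190000e-02  1.486446e+02  4.998000e-01]
side [ 5.658000e-01 -1.110000e-02  1.587586e+02  4.808000e-01]
```

View pics/h1.png

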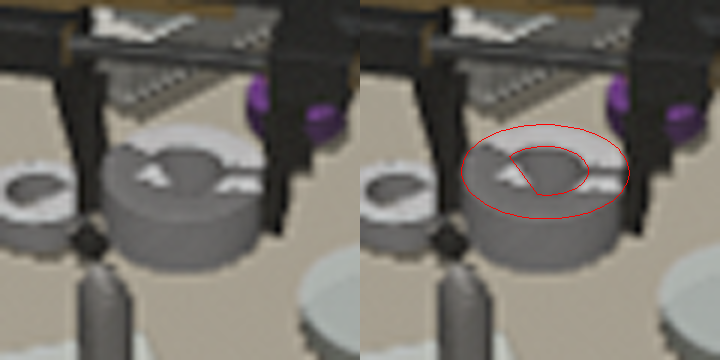

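Emit:
carry_out --increments "0.4 0.01 -0.014 0.01 0.3 -0.7 1.4; 0.4 0.01 -0.014 0.01 0 0 1.4; 0.4 0.008 -0.012 0.008 0 0 1.2; 0.4 0 0 0.008 0 0 0; 0.4 0 0 0 0 0 0; 0.4 0 0 0 0 0 0"

```text
time_s: 9.02
tool_pos: [0.5667, 0.0337, 0.1882]
tool_rot: [179.9, -0.1, 31.3]
force: [-0.4, 0.1, -1.2]
grip_width: 0.0585
```

Run:
```python
from plan import *
plan([(.5665,.041,.176,31.6,2),(.5665,.041,.152,31.6,5)],.4)
```

```text
t 9.03 pos [0.5667 0.0337 0.1882] rot [ 1.799e+02 -1.000e-01  3.130e+01] F [-0.4  0.1 -1.2] w 0.0585
7
0.4 0.002 -0.003 0.006 0.1 -0.1 -0.2; 0.4 0.0017 -0.0034 0.0062 0 0 -0.1; 0.4 -0 0 0.005 0 0 -0; 0.4 -0 0 0.005 0 0 -0; 0.4 -0 0 0.005 0 0 -0; 0.4 -0 0 0.004 0 0 -0; 0.4 -0 0 0.005 0 0 -0
```

Emit:
carry_out --increments "0.4 0.002 -0.003 0.004 0.1 -0.1 -0.2; 0.4 0.002 -0.003 0.004 0 0 -0.1; 0.4 0 0 0 0 0 0; 0.4 0 0 0 0 0 0"

```text
time_s: 9.52
tool_pos: [0.5674, 0.0403, 0.1803]
tool_rot: [180.0, -0.0, 31.5]
force: [-0.0, -0.1, -0.4]
grip_width: 0.0588
```

```bash
python3 - <<'E'
from plan import *
plan([(.5665,.041,.152,31.6,5)],.4)
E
python3 held.py spacer .5665 .041 153.5 .098 pics/h2.png side
```

```text
t 9.53 pos [0.5674 0.0403 0.1803] rot [180.   -0.   31.5] F [-0.  -0.1 -0.4] w 0.0588
5
0.4 -0 -0 0.006 0 -0 -0; 0.4 -0 -0 0.006 0 -0 -0; 0.4 -0 -0 0.005 0 -0 -0; 0.4 -0 -0.001 0.006 0 -0 -0; 0.4 -0.0004 -0 0.0053 0 -0 -0.1
side [5.692000e-01 4.210000e-02 1.374175e+02 4.432000e-01]
side [5.69500e-01 4.17000e-02 1.40285e+02 4.22500e-01]
```

View pics/h2.png

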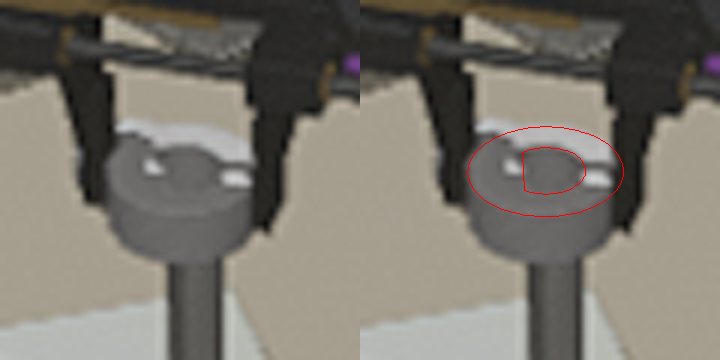

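Run:
```python
import cv2,pickle
from fit import *
c=pickle.load(open("cams0.pkl","rb"))["side"]
th=np.radians(153.5);R=np.array([[np.cos(th),-np.sin(th)],[np.sin(th),np.cos(th)]])
for z in (.04,.06,.075):
    q=D(.014,.007)@R.T+[.5665,.0409]; uv=proj(np.c_[q,np.full(len(q),z)],c); v=int(uv[:,1].mean())
    print(z,uv[:,0].min(),uv[:,0].max(),v,c["img"][v,270:298,0])
```

```text
0.04 277.00829676279426 286.7820227017793 226 [168 168 169 169 168 167 167 174 149  74  60  70  79  81  79  79  72  48
 135 174 166 166 161 144 130 130 133 132]
0.06 276.8796512296455 286.780366813475 219 [131 130 129 128 127 131 137 148 124  54  65  71  82  82  81  77  70  52
 139 170 141 129 131 132 131 132 132 132]
0.075 276.7809514108343 286.77909612443335 214 [132 132 132 133 132 133 133 137 113  60  70  80  91  90  84  76  71  56
 106 138 133 132 132 132 133 132 132 133]
```

Run:
```python
import cv2,pickle
from fit import *
cs=pickle.load(open("cams0.pkl","rb"))
th=np.radians(153.5);R=np.array([[np.cos(th),-np.sin(th)],[np.sin(th),np.cos(th)]])
o=[]
for n,ctr,h in (("top",(262,205),40),("side",(272,225),48)):
    c=cs[n];k=10 if n=="top" else 8
    k=400//(2*h)
    im=cv2.resize(c["img"][ctr[1]-h:ctr[1]+h,ctr[0]-h:ctr[0]+h],None,fx=k,fy=k,interpolation=cv2.INTER_CUBIC)
    for P,z in ((D(.014,.007),.022),(D(.014,.007),.082),(D(.0075,.002),.094),(rect(-.035,.115,-.055,.055),.022),(circ(.034,(.08,0)),.022)):
        q=proj(np.c_[P@R.T+[.5665,.0409],np.full(len(P),z)],c); q=(q-ctr+h+.5)*k
        cv2.polylines(im,[q.astype(np.int32)],True,(0,0,255),1)
    o.append(cv2.resize(im,(400,400)))
cv2.imwrite("pics/post.png",np.hstack(o))
```

```text
(no output)
```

View pics/post.png

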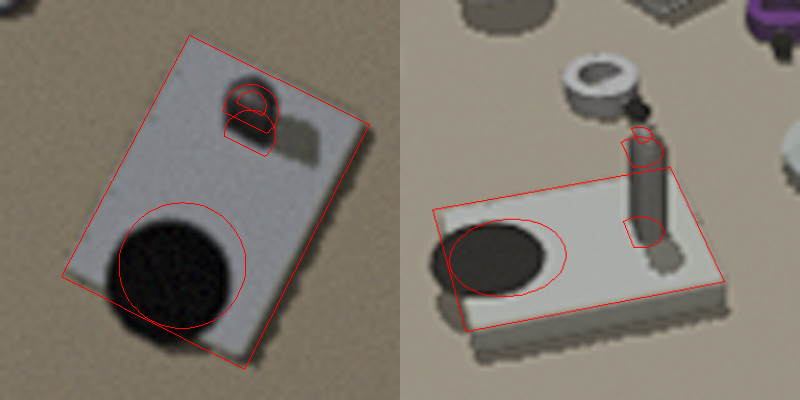

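Emit:
carry_out --increments "0.4 0.001 0.001 0.004 0 0 0; 0.4 0 0 0.004 0 0 0; 0.4 0 0 0.004 0 0 0; 0.4 0 0 0.004 0 0 0; 0.4 0 0 0.004 0 0 0; 0.4 0 0 0 0 0 0"

```text
time_s: 10.32
tool_pos: [0.5686, 0.0399, 0.1586]
tool_rot: [180.0, -0.0, 31.5]
force: [-0.3, -1.1, -0.8]
grip_width: 0.0585
```

Run:
```python
from plan import *
plan([(.5687,.0398,.13,31.6,5)],.4)
import cv2
c=read_camera("side");cv2.imwrite("pics/h3.png",cv2.resize(c["img"][150:260,230:340],(600,600),interpolation=cv2.INTER_CUBIC))
```

```text
t 10.32 pos [0.5686 0.0399 0.1586] rot [180.   -0.   31.5] F [-0.3 -1.1 -0.8] w 0.0585
5
0.4 -0 0 0.006 0 -0 -0; 0.4 -0 0 0.006 0 -0 -0; 0.4 -0 0 0.006 0 -0 -0; 0.4 -0 0 0.005 0 -0 -0; 0.4 -0 0.0001 0.0056 0 -0 -0.1
```

View pics/h3.png

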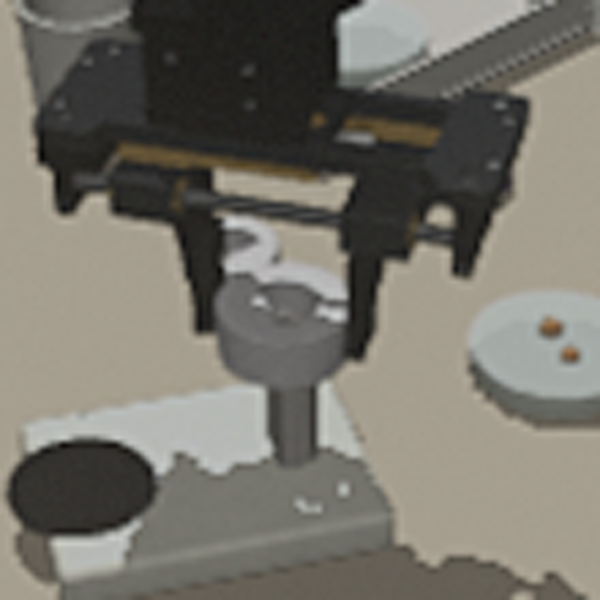

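Emit:
carry_out --increments "0.4 0 0 0.004 0 0 0; 0.4 0 0 0.004 0 0 0; 0.4 0 0 0.004 0 0 0; 0.4 0 0 0.004 0 0 0; 0.4 0 0 0 0 0 0"

```text
time_s: 11.0
tool_pos: [0.5689, 0.0399, 0.1418]
tool_rot: [180.0, -0.0, 31.5]
force: [0.1, 0.6, -1.8]
grip_width: 0.0582
```

Emit:
carry_out --increments "0.4 0 0 0.006 0 0 0; 0.4 0 0 0.006 0 0 0; 0.4 0 0 0.006 0 0 0; 0.4 0 0 0.006 0 0 0; 0.4 0 0 0.005 0 0 0; 0.4 0 0 0.004 0 0 0; 0.4 0 0 0 0 0 0"

```text
time_s: 11.88
tool_pos: [0.5688, 0.0399, 0.1062]
tool_rot: [180.0, -0.0, 31.5]
force: [-0.5, 0.4, -1.5]
grip_width: 0.0588
```

Emit:
carry_out --increments "0.4 0 0 0.004 0 0 0; 0.4 0 0 0.001 0 0 0; 0.9 0 0 0 0 0 0; 0.9 0 0 0 0 0 0; 0.9 0 0 0 0 0 0; 0.9 0 0 -0.005 0 0 0; 0.9 0 0 -0.02 0 0 0; 0.9 0 0 -0.04 0 0 0; 0.9 0 0 -0.04 0 0 0; 0.9 0 0 -0.03 0 0 0; 0.9 0 0 0 0 0 0"

```text
time_s: 13.25
tool_pos: [0.5704, 0.0391, 0.2477]
tool_rot: [179.8, -0.4, 31.4]
force: [0.4, 0.1, -0.0]
grip_width: 0.078
```

Run:
```python
from plan import *
import cv2
c=read_camera("side");cv2.imwrite("pics/h4.png",cv2.resize(c["img"][150:270,220:340],(600,600),interpolation=cv2.INTER_CUBIC))
# carrier grip 40mm along -139 from mean hub (.562,.336)
g=np.array([.562,.336])+.04*np.array([np.cos(np.radians(-139.1)),np.sin(np.radians(-139.1))]); print(g)
plan([(.56,.16,.24,120,9),(*g,.20,-139.1,10)],.55)
```

```text
[0.53176586 0.30981037]
t 13.3 pos [0.5697 0.0391 0.2462] rot [179.9  -0.3  31.4] F [-0.2 -0.9  0.9] w 0.0784
19
0.55 0.006 -0.012 0.001 0.2 -0.3 -9.8; 0.55 0.008 -0.011 0.001 -0 -0 -9.8; 0.55 0.01 -0.009 0.001 -0 -0 -9.9; 0.55 0.011 -0.007 0.001 -0 -0 -9.8; 0.55 0.012 -0.006 0 -0 -0 -9.9; 0.55 0.013 -0.003 0.001 -0 -0 -9.8; 0.55 0.014 -0.001 0 -0 -0 -9.9; 0.55 0.013 0.001 0.001 -0 -0 -9.8; 0.55 0.0134 0.004 0.0003 -0 -0 -9.9; 0.55 0.014 0.005 0.004 0 -0 -10.1; 0.55 0.013 0.008 0.004 0 -0 -10.1; 0.55 0.012 0.01 0.004 0 -0 -10.1; 0.55 0.01 0.012 0.004 0 -0 -10.1; 0.55 0.008 0.013 0.004 0 -0 -10.1; 0.55 0.005 0.014 0.004 0 -0 -10.1; 0.55 0.003 0.015 0.004 0 -0 -10.1; 0.55 0 0.015 0.004 0 -0 -10.1; 0.55 -0.003 0.015 0.004 0 -0 -10; 0.55 -0.0047 0.0146 0.0041 0 0 -10.1
```

View pics/h4.png

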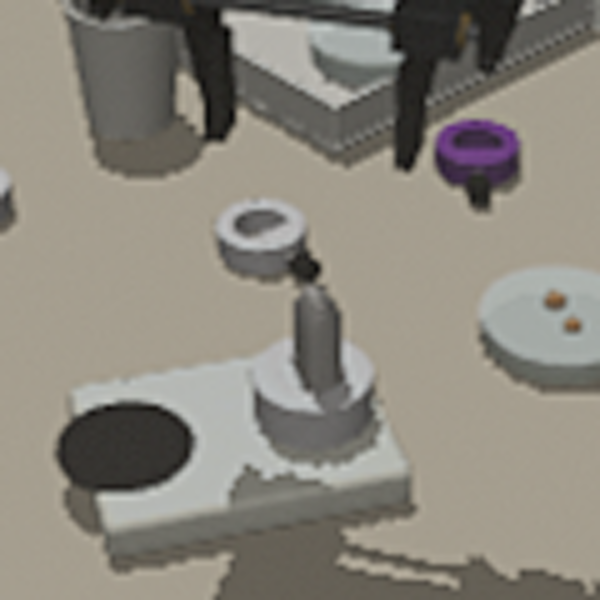

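Emit:
carry_out --increments "0.55 0.006 -0.012 0.001 0.2 -0.3 -9.8; 0.55 0.008 -0.011 0.001 0 0 -9.8; 0.55 0.01 -0.009 0.001 0 0 -9.9; 0.55 0.011 -0.007 0.001 0 0 -9.8; 0.55 0.012 -0.006 0 0 0 -9.9; 0.55 0.013 -0.003 0.001 0 0 -9.8; 0.55 0.014 -0.001 0 0 0 -9.9; 0.55 0.013 0.001 0.001 0 0 -9.8; 0.55 0.013 0.004 0 0 0 -9.9; 0.55 0.014 0.005 0.004 0 0 -10.1; 0.55 0.013 0.008 0.004 0 0 -10.1; 0.55 0.012 0.01 0.004 0 0 -10.1; 0.55 0.01 0.012 0.004 0 0 -10.1; 0.55 0.008 0.013 0.004 0 0 -10.1; 0.55 0.005 0.014 0.004 0 0 -10.1; 0.55 0.003 0.015 0.004 0 0 -10.1; 0.55 0 0.015 0.004 0 0 -10.1; 0.55 -0.002 0.01 0.004 0 0 -7; 0.55 0 0.005 0 0 0 -2; 0.55 0 0 0 0 0 0"

```text
time_s: 15.8
tool_pos: [0.5059, 0.292, 0.1816]
tool_rot: [179.7, -2.4, -144.6]
force: [0.5, -0.4, 0.8]
grip_width: 0.0478
```

Run:
```python
from plan import *
plan([(.5318,.3098,.14,-139.1,5),(.5318,.3098,.073,-139.1,7)],.55)
```

```text
t 15.8 pos [0.5059 0.292  0.1816] rot [ 179.7   -2.4 -144.6] F [ 0.5 -0.4  0.8] w 0.0478
12
0.55 -0.007 -0 0.008 0.4 -2.4 -1.1; 0.55 -0.006 -0 0.008 -0 0 -1.1; 0.55 -0.006 -0 0.008 -0 0 -1.1; 0.55 -0.006 -0.001 0.009 -0 0 -1.1; 0.55 -0.0066 -0.0008 0.0083 -0 0 -1.1; 0.55 -0 0 0.01 -0 0 0; 0.55 -0 0 0.01 -0 0 0; 0.55 -0 0 0.009 -0 0 0; 0.55 -0 0 0.01 -0 0 0; 0.55 -0 0 0.009 -0 0 0; 0.55 -0 0 0.01 -0 0 0; 0.55 -0 0.0001 0.009 -0 0 0
```

Emit:
carry_out --increments "0.55 -0.007 0 0.008 0.4 -2.4 -1.1; 0.55 -0.006 0 0.008 0 0 -1.1; 0.55 -0.006 0 0.008 0 0 -1.1; 0.55 -0.006 -0.001 0.009 0 0 -1.1; 0.55 -0.004 -0.001 0.008 0 0 -1; 0.55 0 0 0 0 0 0; 0.55 0 0 0 0 0 0"

```text
time_s: 16.68
tool_pos: [0.5323, 0.3065, 0.1376]
tool_rot: [-179.9, -0.1, -139.3]
force: [-0.2, 0.1, -0.8]
grip_width: 0.0475
```

Run:
```python
from plan import *
import cv2
a=read_camera("side"); b=read_camera("top")
cv2.imwrite("pics/g3.png",np.hstack([cv2.resize(a["img"][140:240,150:250],(400,400)),cv2.resize(b["img"][150:250,140:240],(400,400))]))
plan([(.5318,.3098,.073,-139.1,7)],.55)
```

```text
t 16.77 pos [0.5323 0.3065 0.1379] rot [-1.799e+02 -1.000e-01 -1.393e+02] F [ 0.   0.6 -0.3] w 0.0483
7
0.55 -0 0 0.009 -0.1 -0.1 -0; 0.55 -0 0 0.009 -0 0 -0; 0.55 -0 0.001 0.009 -0 0 -0; 0.55 -0 0 0.009 -0 0 -0; 0.55 -0.001 0.001 0.01 -0 0 -0.1; 0.55 -0 0 0.009 -0 0 -0; 0.55 -0.0008 0.0008 0.0099 -0 0 -0.1
```

View pics/g3.png

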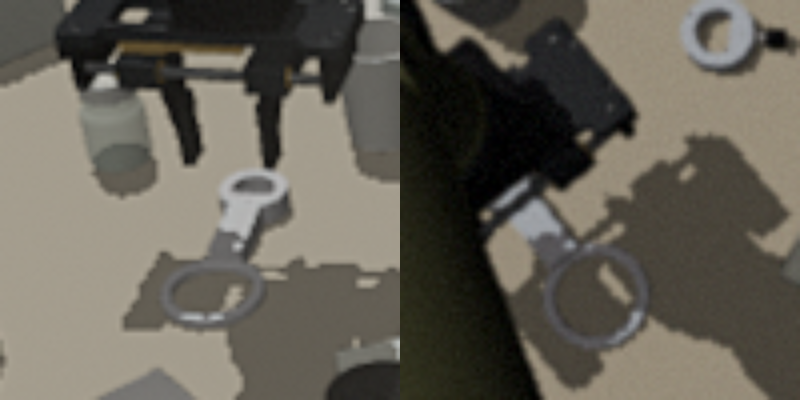

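Run:
```python
import pickle
from fit import *
c=pickle.load(open("cams0.pkl","rb"))
for nm,uv,z in (("jar",(106,202),.075),("cup",(154,132),.085)):
    p=ray(*uv,z,c["top"]); d=p[:2]-[.532,.3098]; a=np.radians(-139.1)
    print(nm,p,"along x,y tool",d@[np.cos(a),np.sin(a)],d@[np.sin(a),-np.cos(a)])
```

```text
jar [0.52342669 0.46338876 0.075     ] along x,y tool -0.09408066204130393 0.12170389782177873
cup [0.70927923 0.35070169 0.085     ] along x,y tool -0.1607771307651423 -0.08515626079820174
```

Emit:
carry_out --increments "0.55 0 0 0.01 -0.1 -0.1 0; 0.55 0 0.001 0.01 0 0 0; 0.55 0 0.001 0.01 0 0 0; 0.55 -0.001 0.001 0.01 0 0 0; 0.55 -0.001 0 0.01 0 0 0; 0.55 0 0 0.009 0 0 0; 0.55 0 0 0.003 0 0 0; 0.55 0 0 0 0 0 0"

```text
time_s: 17.77
tool_pos: [0.5313, 0.3102, 0.0711]
tool_rot: [180.0, -0.0, -139.3]
force: [-1.0, 0.2, 0.1]
grip_width: 0.0476
```

Emit:
carry_out --increments "0 0 0 -0.001 0 0 0.1; 0 0 0 0 0 0 0; 0 0 0 0 0 0 0; 0 0 0 0 0 0 0; 0 0 0 0 0 0 0; 0 0 0 0 0 0 0" --force 50

```text
time_s: 18.52
tool_pos: [0.532, 0.3105, 0.0733]
tool_rot: [-180.0, 0.1, -139.4]
force: [0.2, 0.1, -0.3]
grip_width: 0.0234
```

Run:
```python
from plan import *
a=np.radians(153.5); g=np.array([.5689,.0399])+.04*np.array([np.cos(a),np.sin(a)]); print(g)
plan([(.5313,.3102,.2,-139.3,6),(*g,.205,153.5,13)],0)
```

```text
[0.53310263 0.05774791]
t 18.52 pos [0.532  0.3105 0.0733] rot [-1.800e+02  1.000e-01 -1.394e+02] F [ 0.2  0.1 -0.3] w 0.0234
19
0 0 0 -0.021 -0 0.1 -0; 0 0 0 -0.021 -0 0 -0; 0 0 0 -0.021 -0 0 -0; 0 0 0 -0.021 -0 0 -0; 0 0 0 -0.021 -0 0 -0; 0 0.0007 0.0002 -0.0217 -0 0 -0.1; 0 0.013 -0.015 -0 -0 0 5.2; 0 0.011 -0.016 -0 -0 0 5.2; 0 0.01 -0.017 -0 -0 0 5.2; 0 0.008 -0.018 -0 -0 0 5.2; 0 0.006 -0.018 -0.001 -0 0 5.2; 0 0.005 -0.019 -0 -0 0 5.2; 0 0.003 -0.019 -0.001 -0 0 5.1; 0 0.001 -0.019 -0 -0 0 5.2; 0 -0 -0.019 -0.001 -0 0 5.1; 0 -0.002 -0.019 -0 -0 0 5.2; 0 -0.004 -0.019 -0.001 -0 0 5.1; 0 -0.005 -0.019 -0 -0 0 5.2; 0 -0.0076 -0.0182 -0.001 -0 0 5.1
```

Emit:
carry_out --increments "0 0 0 -0.02 0 0.1 0; 0 0 0 -0.021 0 0 0; 0 0 0 -0.021 0 0 0; 0 0 0 -0.021 0 0 0; 0 0 0 -0.021 0 0 0; 0 0 0 -0.018 0 0 0; 0 0.013 -0.015 0 0 0 5.2; 0 0.011 -0.016 0 0 0 5.2; 0 0.01 -0.017 0 0 0 5.2; 0 0.008 -0.018 0 0 0 5.2; 0 0.006 -0.018 0 0 0 5.2; 0 0.005 -0.019 0 0 0 5.2; 0 0.003 -0.019 0 0 0 5.1; 0 0.001 -0.019 0 0 0 5.2; 0 0 -0.019 0 0 0 5.1; 0 -0.002 -0.019 0 0 0 5.2; 0 -0.004 -0.018 0 0 0 4; 0 -0.003 -0.012 0 0 0 2; 0 0 0 0 0 0 0; 0 0 0 0 0 0 0"

```text
time_s: 21.02
tool_pos: [0.5223, 0.0782, 0.1935]
tool_rot: [-179.2, -1.0, 161.1]
force: [-0.2, -0.1, -2.2]
grip_width: 0.0234
```

Run:
```python
from plan import *
a=np.radians(153.5); g=np.array([.5689,.0399])+.04*np.array([np.cos(a),np.sin(a)])
plan([(*g,.175,153.5,6)],0)
import cv2
c=read_camera("side");cv2.imwrite("pics/h5.png",cv2.resize(c["img"][120:270,180:330],(600,600),interpolation=cv2.INTER_CUBIC))
```

```text
t 21.02 pos [0.5223 0.0782 0.1935] rot [-179.2   -1.   161.1] F [-0.2 -0.1 -2.2] w 0.0234
6
0 -0.003 -0.003 0.003 -0.8 -0.9 1.3; 0 -0.003 -0.002 0.003 -0 -0 1.3; 0 -0.003 -0.003 0.003 -0 -0 1.3; 0 -0.003 -0.002 0.003 -0 -0 1.2; 0 -0.003 -0.002 0.003 -0 -0 1.3; 0 -0.0028 -0.0029 0.0035 -0 -0 1.2
```

View pics/h5.png

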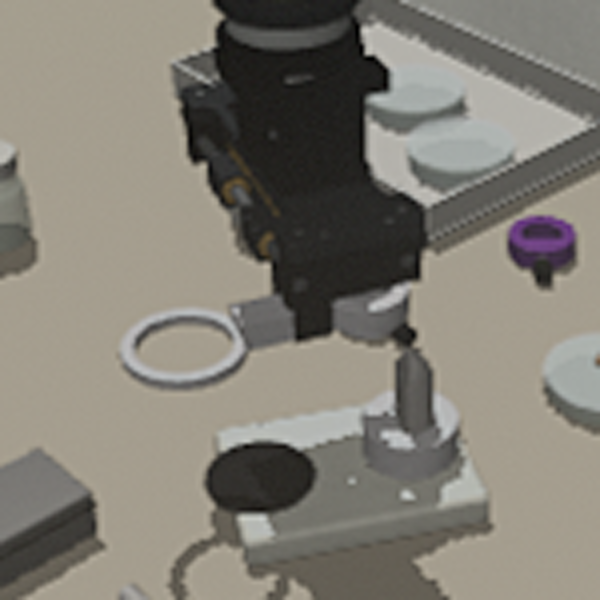

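Emit:
carry_out --increments "0 -0.004 -0.003 0.003 -0.8 -0.9 1.8; 0 -0.004 -0.003 0.003 0 0 1.8; 0 -0.004 -0.003 0.003 0 0 1.8; 0 -0.003 -0.003 0.003 0 0 1.2; 0 0 -0.001 0 0 0 0.2; 0 0 0 0 0 0 0"

```text
time_s: 21.82
tool_pos: [0.5318, 0.0605, 0.1802]
tool_rot: [180.0, -0.0, 153.9]
force: [-0.9, -0.1, -2.2]
grip_width: 0.0237
```

Run:
```python
from plan import *
a=np.radians(153.5); g=np.array([.5689,.0399])+.0395*np.array([np.cos(a),np.sin(a)])
plan([(*g,.150,153.5,6)],0)
import cv2
c=read_camera("side");cv2.imwrite("pics/h6.png",cv2.resize(c["img"][150:270,210:330],(600,600),interpolation=cv2.INTER_CUBIC))
```

```text
t 21.82 pos [0.5318 0.0605 0.1802] rot [180.   -0.  153.9] F [-0.9 -0.1 -2.2] w 0.0237
6
0 -0 -0 0.005 0 -0 0.1; 0 -0.001 -0 0.005 0 -0 0.1; 0 -0 -0 0.005 0 -0 0.1; 0 -0.001 -0.001 0.005 0 -0 0; 0 -0 -0 0.005 0 -0 0.1; 0 -0.0009 -0.0009 0.0052 0 -0 0
```

View pics/h6.png

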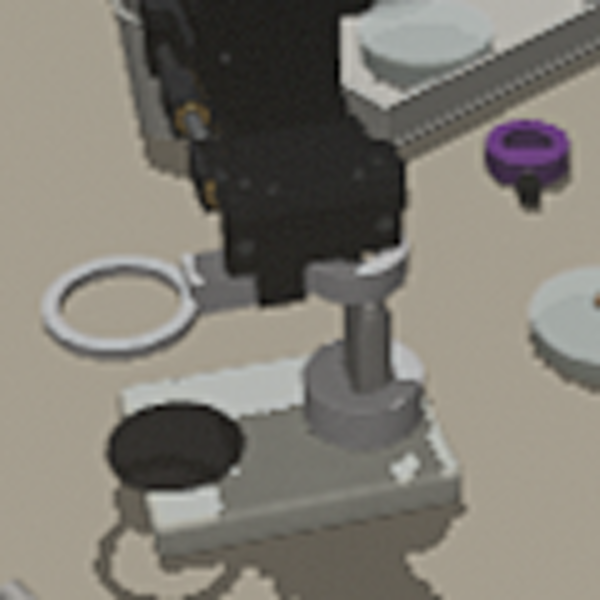

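Emit:
carry_out --increments "0 -0.0015 -0.0005 0.001 0 0 0.2; 0 -0.0015 -0.0005 0.002 0 0 0.2; 0 0 0 0.004 0 0 0; 0 0 0 0.004 0 0 0; 0 0 0 0.004 0 0 0; 0 0 0 0.004 0 0 0; 0 0 0 0 0 0 0"

```text
time_s: 22.75
tool_pos: [0.534, 0.0588, 0.1596]
tool_rot: [180.0, -0.0, 153.6]
force: [-0.2, 0.4, -3.0]
grip_width: 0.0232
```

Run:
```python
from plan import *
a=np.radians(153.5); g=np.array([.5689,.0399])+.0395*np.array([np.cos(a),np.sin(a)])
plan([(*g,.150,153.5,3)],0)
import cv2
c=read_camera("side");cv2.imwrite("pics/h7.png",cv2.resize(c["img"][160:260,220:320],(600,600),interpolation=cv2.INTER_CUBIC))
```

```text
t 22.75 pos [0.534  0.0588 0.1596] rot [180.   -0.  153.6] F [-0.2  0.4 -3. ] w 0.0232
3
0 -0 -0 0.003 0 -0 0; 0 -0 -0.001 0.003 0 -0 0; 0 -0.0001 -0.0003 0.0036 0 -0 0.1
```

View pics/h7.png

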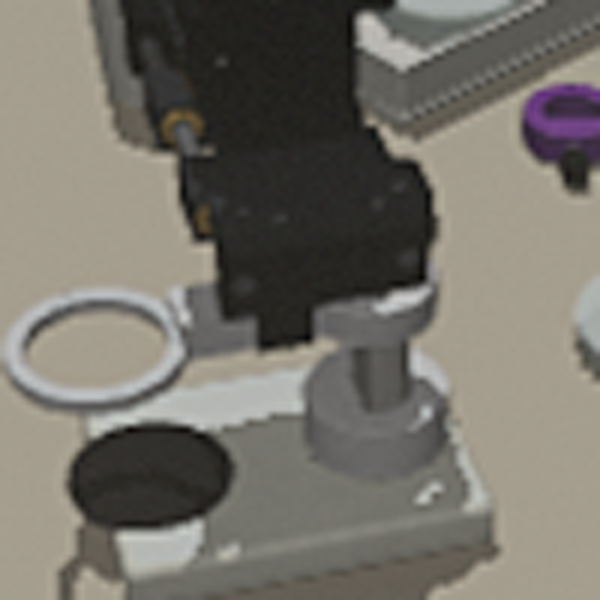

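Emit:
carry_out --increments "0 0 -0.001 0.003 0 0 0; 0 0 0 0.004 0 0 0; 0 0 0 0.004 0 0 0; 0 0 0 0.004 0 0 0; 0 0 0 0.004 0 0 0; 0 0 0 0 0 0 0"

```text
time_s: 23.55
tool_pos: [0.5337, 0.0579, 0.1396]
tool_rot: [180.0, -0.0, 153.6]
force: [0.5, 0.3, -3.2]
grip_width: 0.0235
```

Emit:
carry_out --increments "0 0 0 0.004 0 0 0; 0 0 0 0.004 0 0 0; 0 0 0 0.004 0 0 0; 0 0 0 0.003 0 0 0; 0 0 0 0.001 0 0 0; 0 0 0 0 0 0 0"

```text
time_s: 24.3
tool_pos: [0.5339, 0.0579, 0.1226]
tool_rot: [180.0, 0.0, 153.6]
force: [-0.4, -0.8, -2.8]
grip_width: 0.0233
```

Emit:
carry_out --increments "0 0 0 0.001 0 0 0; 0.5 0 0 0 0 0 0; 0.5 0 0 0 0 0 0; 0.5 0 0 0 0 0 0; 0.5 0 0 -0.01 0 0 0; 0.5 0 0 -0.03 0 0 0; 0.5 0 0 -0.04 0 0 0; 0.5 0 0 -0.03 0 0 0; 0.8 0 0 0 0 0 0"

```text
time_s: 25.42
tool_pos: [0.5356, 0.0577, 0.2397]
tool_rot: [179.7, 0.3, 153.6]
force: [0.3, 0.1, 0.9]
grip_width: 0.048
```

Run:
```python
from plan import *
import cv2
c=read_camera("side");cv2.imwrite("pics/h8.png",cv2.resize(c["img"][150:270,210:330],(600,600),interpolation=cv2.INTER_CUBIC))
plan([(.60,.11,.25,120,7),(.662,.186,.20,86.5,6)],1)
```

```text
t 25.48 pos [0.5348 0.0576 0.2382] rot [179.8   0.2 153.6] F [ 1.1 -0.2 -0.3] w 0.0512
13
1 -0.005 0.011 -0.002 0.2 0.2 4.8; 1 -0.004 0.011 -0.002 -0 -0 4.8; 1 -0.003 0.012 -0.002 -0 -0 4.8; 1 -0.002 0.012 -0.001 -0 -0 4.8; 1 -0.001 0.012 -0.002 -0 -0 4.8; 1 -0 0.012 -0.001 -0 -0 4.8; 1 -0 0.0113 -0.0017 -0 -0 4.8; 1 0.006 0.015 0.008 -0 -0 5.6; 1 0.007 0.015 0.008 -0 -0 5.6; 1 0.009 0.014 0.008 -0 -0 5.6; 1 0.01 0.013 0.009 -0 -0 5.6; 1 0.011 0.012 0.008 -0 0 5.5; 1 0.0121 0.0105 0.0089 -0 0 5.6
```

View pics/h8.png

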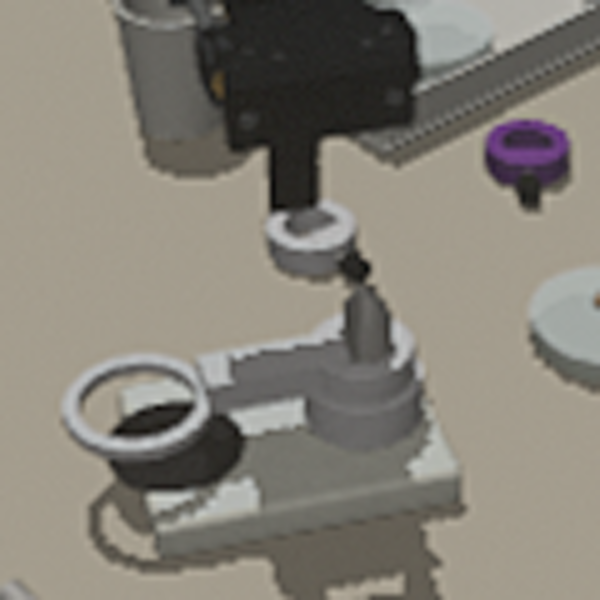

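Emit:
carry_out --increments "1 -0.005 0.011 -0.002 0.2 0.2 4.8; 1 -0.004 0.011 -0.002 0 0 4.8; 1 -0.003 0.012 -0.002 0 0 4.8; 1 -0.002 0.012 -0.001 0 0 4.8; 1 -0.001 0.012 -0.002 0 0 4.8; 1 0 0.012 -0.001 0 0 4.8; 1 0 0.011 0 0 0 4.8; 1 0.006 0.015 0.008 0 0 5.6; 1 0.007 0.015 0.008 0 0 5.6; 1 0.009 0.014 0.008 0 0 5.6; 1 0.01 0.013 0.009 0 0 5; 1 0.008 0.009 0.006 0 0 2; 1 0 0 0 0 0 0; 1 0 0 0 0 0 0"

```text
time_s: 27.22
tool_pos: [0.6443, 0.1682, 0.1873]
tool_rot: [-178.2, 0.5, 94.1]
force: [-0.1, 0.2, -1.0]
grip_width: 0.0867
```

Run:
```python
from plan import *
plan([(.662,.187,.14,86.5,5)],1)
import cv2
a=read_camera("side"); b=read_camera("top")
cv2.imwrite("pics/g4.png",np.hstack([cv2.resize(a["img"][140:240,220:320],(400,400)),cv2.resize(b["img"][110:210,170:270],(400,400))]))
```

```text
t 27.23 pos [0.6443 0.1682 0.1873] rot [-178.2    0.5   94.1] F [-0.1  0.2 -1. ] w 0.0867
5
1 0.004 0.004 0.009 -1.8 0.5 1.5; 1 0.004 0.004 0.01 0 0 1.5; 1 0.003 0.004 0.009 0 0 1.5; 1 0.004 0.003 0.01 0 0 1.6; 1 0.0036 0.0034 0.0091 0 0 1.5
```

View pics/g4.png

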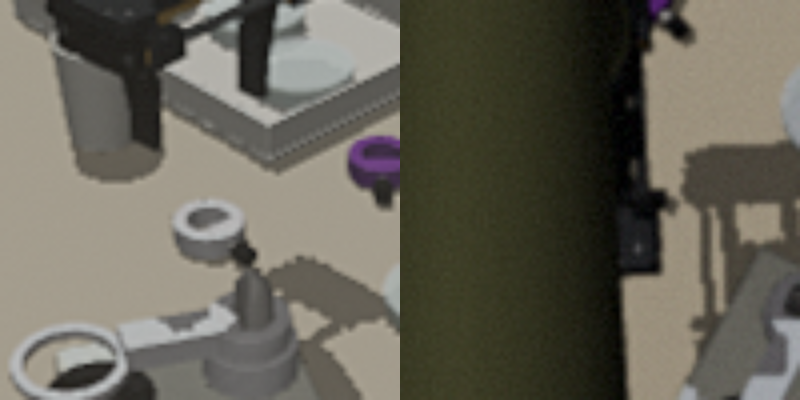

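Emit:
carry_out --increments "1 0.005 0.005 0.009 -1.8 0.5 1.9; 1 0.005 0.004 0.01 0 0 1.9; 1 0.004 0.004 0.01 0 0 1.9; 1 0.004 0.004 0.01 0 0 1.5; 1 0.001 0.001 0.009 0 0 0.5; 1 0 0 0.006 0 0 0; 1 0 0 0 0 0 0"

```text
time_s: 28.2
tool_pos: [0.6628, 0.1869, 0.1314]
tool_rot: [179.9, 0.0, 86.0]
force: [0.5, -0.8, 0.3]
grip_width: 0.0871
```

Run:
```python
from plan import *
plan([(.662,.187,.073,86.5,6)],1)
```

```text
t 28.2 pos [0.6628 0.1869 0.1314] rot [179.9   0.   86. ] F [ 0.5 -0.8  0.3] w 0.0871
6
1 0 -0 0.01 0.1 0 -0.1; 1 0 -0 0.01 -0 0 -0.1; 1 0 -0 0.01 -0 0 -0.1; 1 0 -0 0.009 -0 0 -0.1; 1 0 -0 0.01 -0 0 -0.1; 1 0.0001 -0.0008 0.0094 -0 0 -0
```

Emit:
carry_out --increments "1 0 0 0.01 0 0 -0.1; 1 0 0 0.01 0 0 -0.1; 1 0 0 0.01 0 0 -0.1; 1 0 0 0.01 0 0 -0.1; 1 0 0 0.01 0 0 0; 1 0 0 0.006 0 0 0; 1 0 0 0 0 0 0"

```text
time_s: 29.08
tool_pos: [0.6627, 0.1866, 0.0714]
tool_rot: [179.9, 0.0, 86.4]
force: [-0.5, -1.0, -0.6]
grip_width: 0.0871
```

Emit:
carry_out --increments "0.4 0 0 0 0 0 0; 0.4 0 0 0 0 0 0; 0.4 0 0 0 0 0 0; 0.4 0 0 0 0 0 0; 0.4 0 0 0 0 0 0; 0.4 0 0 0 0 0 0" --force 30

```text
time_s: 29.82
tool_pos: [0.6635, 0.1868, 0.0729]
tool_rot: [179.8, -0.1, 86.4]
force: [0.3, 0.6, -0.2]
grip_width: 0.0517
```

Run:
```python
from plan import *
plan([(.662,.187,.21,86.5,6),(.5689,.0399,.195,-26.5,14)],.4)
```

```text
t 29.82 pos [0.6635 0.1868 0.0729] rot [ 1.798e+02 -1.000e-01  8.640e+01] F [ 0.3  0.6 -0.2] w 0.0517
20
0.4 0 -0 -0.023 0.2 -0.1 -0; 0.4 0 -0 -0.023 -0 0 -0; 0.4 0 -0 -0.023 -0 0 -0; 0.4 0 -0 -0.023 -0 0 -0; 0.4 0 -0.001 -0.023 -0 0 -0.1; 0.4 0 -0.0005 -0.0221 -0 0 -0; 0.4 -0.011 -0.006 0.001 -0 0 8.1; 0.4 -0.012 -0.004 0.001 -0 0.1 8.1; 0.4 -0.012 -0.003 0.001 -0 -0 8.1; 0.4 -0.012 -0.001 0.001 -0 -0 8.1; 0.4 -0.012 0.001 0.001 -0 -0 8.1; 0.4 -0.012 0.002 0.001 -0 -0 8.1; 0.4 -0.012 0.004 0.001 -0 -0 8; 0.4 -0.011 0.006 0.001 -0 -0 8.1; 0.4 -0.01 0.007 0.001 -0 -0 8; 0.4 -0.009 0.009 0.001 -0 -0 8.1; 0.4 -0.008 0.01 0.001 -0 -0 8; 0.4 -0.006 0.011 0.001 -0.1 0 8.1; 0.4 -0.005 0.012 0.001 0 -0 8; 0.4 -0.0028 0.0115 0.0019 0 -0 8.1
```

Emit:
carry_out --increments "0.4 0 0 -0.023 0.2 -0.1 0; 0.4 0 0 -0.023 0 0 0; 0.4 0 0 -0.023 0 0 0; 0.4 0 0 -0.023 0 0 0; 0.4 0 0 -0.023 0 0 0; 0.4 0 0 -0.02 0 0 0; 0.4 -0.011 -0.006 0.001 0 0 8.1; 0.4 -0.012 -0.004 0.001 0 0 8.1; 0.4 -0.012 -0.003 0.001 0 0 8.1; 0.4 -0.012 -0.001 0.001 0 0 8.1; 0.4 -0.012 0.001 0.001 0 0 8.1; 0.4 -0.012 0.002 0.001 0 0 8.1; 0.4 -0.012 0.004 0.001 0 0 8; 0.4 -0.011 0.006 0.001 0 0 8.1; 0.4 -0.01 0.007 0.001 0 0 8; 0.4 -0.009 0.009 0.001 0 0 8.1; 0.4 -0.008 0.01 0 0 0 8; 0.4 -0.005 0.008 0 0 0 5; 0.4 0 0 0 0 0 2; 0.4 0 0 0 0 0 0"

```text
time_s: 32.33
tool_pos: [0.5768, 0.0627, 0.2022]
tool_rot: [179.9, 0.4, -12.5]
force: [-0.6, 0.3, -1.4]
grip_width: 0.0519
```

Run:
```python
from plan import *
plan([(.5689,.0399,.19,-26.5,4)],.4)
import cv2
a=read_camera("side"); b=read_camera("top")
cv2.imwrite("pics/g5.png",np.hstack([cv2.resize(a["img"][130:250,210:330],(400,400),interpolation=cv2.INTER_CUBIC),cv2.resize(b["img"][130:230,210:310],(400,400))]))
```

```text
t 32.33 pos [0.5768 0.0627 0.2022] rot [179.9   0.4 -12.5] F [-0.6  0.3 -1.4] w 0.0519
4
0.4 -0.001 0.006 0.003 0.1 0.4 3.5; 0.4 -0 0.006 0.003 -0 0 3.5; 0.4 0 0.006 0.003 -0 0 3.5; 0.4 0.0005 0.006 0.0032 -0 0 3.5
```

View pics/g5.png

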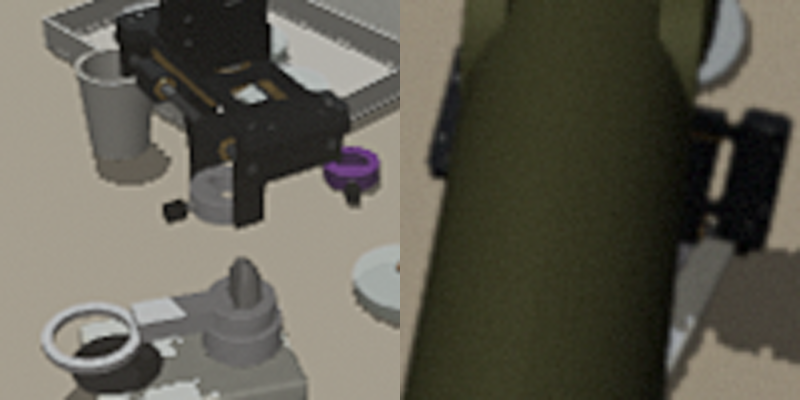

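```bash
cat > thumb.py <<'E'
from plan import *
from fit import *
import cv2,sys
o=get_obs(); c=read_camera("side"); p=o["tool_pos"]; zc=p[2]-.0729+.009; cy=o["tool_rot"][2]
pr=lambda y:proj(np.array([[p[0]+.0403*np.cos(np.radians(y)),p[1]+.0403*np.sin(np.radians(y)),zc]]),c)[0]
e=pr(cy+180); l,t=np.round(e-9).astype(int); w=c["img"][t:t+19,l:l+16].max(2).astype(float)
w=(w<48).astype(np.uint8); n,lab,st,ce=cv2.connectedComponentsWithStats(w)
for i in range(1,n): 
    if st[i][4]>8: print("blob",st[i],ce[i]+[l,t])
print("tool yaw",cy,"ctr",proj(np.array([[p[0],p[1],zc]]),c)[0])
for d in range(-12,13,3): print(d,np.round(cy+180+d,1),np.round(pr(cy+180+d),2))
E
python3 thumb.py
```

```text
blob [ 6  6  7  6 31] [262.16129032 192.74193548]
tool yaw -12.524621882218797 ctr [277.74451821 187.92127423]
-12 155.5 [261.09 190.96]
-9 158.5 [261.35 191.45]
-6 161.5 [261.66 191.92]
-3 164.5 [262.01 192.39]
0 167.5 [262.41 192.84]
3 170.5 [262.85 193.29]
6 173.5 [263.33 193.72]
9 176.5 [263.86 194.13]
12 179.5 [264.43 194.53]
```

Emit:
carry_out --increments "0.4 -0.001 0.006 0.002 0.1 0.4 4; 0.4 0 0.006 0.002 0 0 4; 0.4 0 0.006 0.002 0 0 4; 0.4 0 0.005 0.002 0 0 2; 0.4 0 0 0 0 0 0; 0.4 0 0 0 0 0 0"

```text
time_s: 33.22
tool_pos: [0.5693, 0.0423, 0.1939]
tool_rot: [-180.0, -0.0, -26.6]
force: [-0.2, 0.8, -1.2]
grip_width: 0.0517
```

```bash
python3 thumb.py
python3 - <<'E'
from plan import *
plan([(.5689,.0399,.172,-26.5,4)],.4)
import cv2
a=read_camera("side"); 
cv2.imwrite("pics/g6.png",cv2.resize(a["img"][140:240,220:320],(600,600),interpolation=cv2.INTER_CUBIC))
E
```

```text
blob [ 7  6  6  6 26] [264.11538462 198.46153846]
tool yaw -26.58348061906172 ctr [281.18330368 195.72952256]
-12 141.4 [263.73 196.46]
-9 144.4 [263.77 196.98]
-6 147.4 [263.87 197.5 ]
-3 150.4 [264.01 198.02]
0 153.4 [264.19 198.54]
3 156.4 [264.43 199.05]
6 159.4 [264.71 199.55]
9 162.4 [265.05 200.05]
12 165.4 [265.42 200.53]
t 33.27 pos [0.5693 0.0423 0.1939] rot [-180.    -0.   -26.6] F [-1.1 -0.7 -0.7] w 0.0518
4
0.4 0 0.001 0.005 -0 -0 -0; 0.4 0 0 0.006 -0 -0 -0; 0.4 0 0.001 0.005 -0 -0 -0; 0.4 0.0007 0.0003 0.0059 -0 -0 -0.1
```

View pics/g6.png

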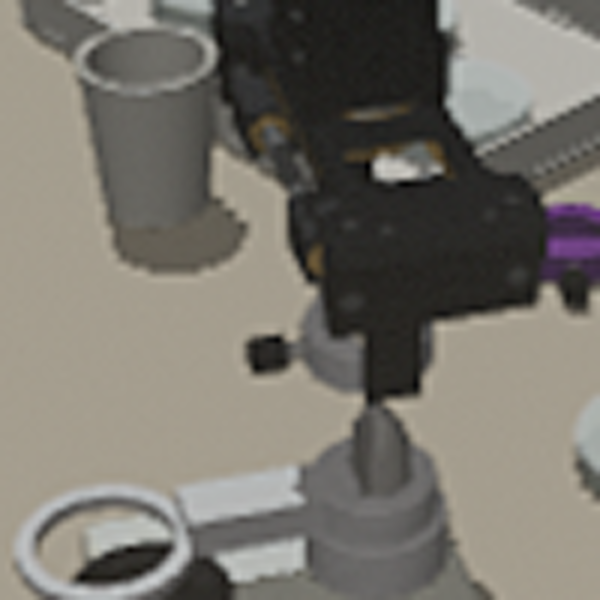

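Emit:
carry_out --increments "0.4 0.0005 0.001 0.004 0 0 0; 0.4 0 0.0012 0.005 0 0 0; 0.4 0 0 0.005 0 0 0; 0.4 0 0 0.004 0 0 0; 0.4 0 0 0 0 0 0"

```text
time_s: 33.95
tool_pos: [0.5685, 0.0403, 0.1743]
tool_rot: [180.0, -0.0, -26.5]
force: [0.6, 0.3, -1.7]
grip_width: 0.0515
```

Emit:
carry_out --increments "0.4 0 0 0.003 0 0 0; 0.4 0 0 0.003 0 0 0; 0.4 0 0 0.003 0 0 0; 0.4 0 0 0.003 0 0 0; 0.4 0 0 0 0 0 0"

```text
time_s: 34.58
tool_pos: [0.5687, 0.0403, 0.1615]
tool_rot: [-180.0, -0.0, -26.5]
force: [-0.1, 1.0, -0.1]
grip_width: 0.0514
```

Emit:
carry_out --increments "0.4 0 0 0.004 0 0 0; 0.4 0 0 0.004 0 0 0; 0.4 0 0 0.004 0 0 0; 0.4 0 0 0.003 0 0 0; 0.4 0 0 0 0 0 0"

```text
time_s: 35.2
tool_pos: [0.5688, 0.0404, 0.1455]
tool_rot: [-180.0, -0.0, -26.5]
force: [0.8, -0.5, -0.6]
grip_width: 0.0516
```

Emit:
carry_out --increments "0.4 0 0 0.003 0 0 0; 0.4 0 0 0.001 0 0 0; 0.4 0 0 0 0 0 0; 0.8 0 0 0 0 0 0; 0.8 0 0 0 0 0 0; 0.8 0 0 0 0 0 0; 0.8 0 0 -0.005 0 0 0; 0.8 0 0 -0.02 0 0 0; 0.8 0 0 -0.04 0 0 0; 0.8 0 0 -0.04 0 0 0; 0.8 0 0 -0.02 0 0 0; 0.8 0 0 0 0 0 0; 0.8 0 0 0 0 0 0"

```text
time_s: 36.83
tool_pos: [0.5699, 0.0391, 0.2765]
tool_rot: [-179.7, -0.3, -26.6]
force: [0.2, -0.3, -0.5]
grip_width: 0.0695
```

Run:
```python
from plan import *
import cv2
a=read_camera("side"); b=read_camera("top")
cv2.imwrite("pics/f1.png",cv2.resize(a["img"][170:270,215:315],(600,600),interpolation=cv2.INTER_CUBIC))
o=get_obs();print(o["time_s"],o["tool_pos"],o["force"])
```

```text
36.925 [0.56972715 0.03904865 0.2760537 ] [-0.61719122  0.06980994 -0.39197547]
```

View pics/f1.png

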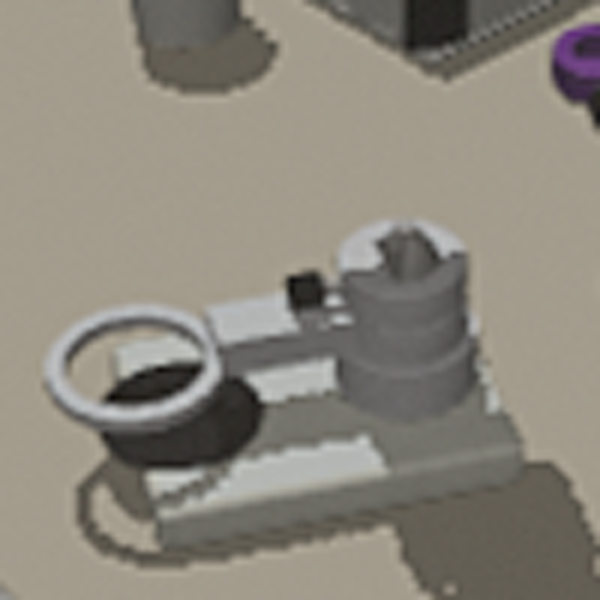

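Run:
```python
from fit import *
from cell import *
c=read_camera("side")
im=cv2.resize(c["img"][170:270,215:315],(800,800),interpolation=cv2.INTER_CUBIC)[150:650]
th=np.radians(153.5);R=np.array([[np.cos(th),-np.sin(th)],[np.sin(th),np.cos(th)]])
im=im.copy()
for P,z,col in ((circ(.026),.084,(0,0,255)),(circ(.026),.066,(0,255,0)),(circ(.03),.048,(255,0,0)),(circ(.03),.022,(0,255,255)),(circ(.036,(.11,0)),.056,(255,0,255))):
    q=proj(np.c_[P@R.T+[.5689,.0399],np.full(len(P),z)],c); q=(q-[215,170]+.5)*8-[0,150]
    cv2.polylines(im,[q.astype(np.int32)],True,col,1)
cv2.imwrite("pics/f2.png",im)
```

```text
(no output)
```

View pics/f2.png

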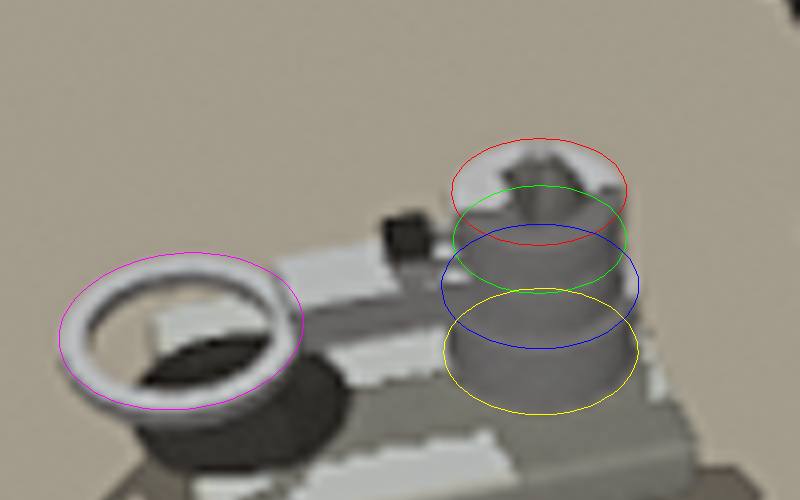

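All outlines fit the home poses (collar top at home height, spacer on base, ring at its height, nothing tilted), and the gripper is well clear. Handing in.

```bash
python3 -c "
from cell import *
print(get_obs()['force'],get_obs()['time_s']); print(sign_off())"
```

```text
[ 0.3121801  -0.11749834 -0.76186393] 36.975
the job is handed in; nothing more can be done
None
```

The spacer, the carrier and the collar are all on the post, in that order. I let go of each one a millimetre or so above its seat so it dropped home. The job was handed in at about 37 s; `sign_off` reports no verdict.

**Final check:** In the last side picture, outlines drawn at the home heights matched all three parts to about a pixel. I saw no tilt, and the thumbscrew pointed along the post's flat. The gripper was open about 0.1 m above the stack with no contact force. The wrist force I read stayed within about 3 N throughout. I checked the bystanders only by eye in the side-view crops, and I saw none moved; I did not measure them.

**Disagreements along the way:**
- **Post position:** the first estimate, from the outline of the base, was about 2.5 mm off the post itself. I corrected it from the post's edges before the spacer went on.
- **Collar angle:** the two cameras differed by about 6° at first. The thumbscrew's position with the collar in the gripper settled it, to within about 3°.
- **Spacer angle:** the network-free fit while it was held was poor because of the gripper's shadow. I relied on the earlier view from before the grasp.

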